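# Wedge a gel cassette tight against its seal

## Task

Load the electrophoresis clamp: stand the yellow gel cassette on the tray, leaning back against the green-faced black rubber seal, and in front of it add one or two blue spacer plates, as many as the gap needs, so that the orange wedge bites with at least a third of its taper down behind the front plate but before its shoulder lands on the front plate's rim. Push the wedge down between front plate and stack, sloping face to the stack, until you feel the seal give firmly (about half of its 5 mm travel, never squeezed flat), and finish still gripping the wedge and holding it down, so that the stack stays tight. An unused spacer stays in its rack slot; leave the specimen pot, dye bottle and timer alone.

Things in the scene. Friction and masses are not known exactly. Their poses are not given: they have to be found in the camera images.
- frame: grey clamp frame, fixed: a tray 150 x 104 x 10 mm (top 10 mm above the work surface) with an upright front plate 50 mm wide, 8 mm thick, its rim 90 mm above the work surface. Origin on the work surface in the plane of the front plate's inner face, mid width; x from the front plate to the core, y along the front plate. Tray from x = -20 to +130 mm
- front_rim (a point): middle of the inner top edge of the front plate, 90 mm above the work surface; axes as the frame's
- core: white core locked on the tray's rails, 15.3 to 24.5 mm behind the front plate (differs each time; up to 20 mm one spacer serves, beyond it two): a 56 mm wide plate leaning back 12 deg (0.2094 rad, top away from the front plate) that carries the seal; about 106 mm high, a red and a black electrode socket behind. Axes as the frame's; origin straight below seat at the work surface
- seat (a point): the line on the tray's top (10 mm above the work surface) where the plane of the uncompressed seal's face meets it, mid width; axes as the frame's. A first plate stands here with its back bottom edge, leaning back 12 deg
- seal_face (a point): middle of the seal's rubber face, 55 mm up the slope from the seat; its z axis points up the slope (leaning 12 deg towards the core), its x axis into the core. Moves with the seal
- seal (a joint): travel in m of the seal plate (black rubber with a green centre, 50 mm wide, 78 mm tall) into the core: 0 free, 0.005 squeezed flat; spring 4 N per mm. A steady push on the wedge of about 9 N (7 to 12 with the friction) drives it 2.5 mm in, 5 N about 1.2 mm, 12 to 19 N 4.2 mm; 1 mm of seal travel takes about 4.8 mm of wedge travel. Clamp, plates and wedge are smooth plastic, friction about 0.3
- rack: white draining rack 128 x 74 x 12 mm, fixed, with steel wire hoops 42 mm wide, up to 38 mm high, that keep plates and wedge upright. Origin under its middle; slots across its x axis at x = -48, -22 and +4 mm (cassette and spacers, any order), the wedge's back at +31 mm. Things stand on its floor, 5 mm above the work surface
- gel_cassette: yellow-framed gel cassette with white window and blue sample wells, 6 mm thick (x), 60 mm wide (y), 100 mm tall (z), 50 g; its top corners are bevelled from 82 mm up to a 40 mm wide top; origin at the middle of its underside. Either face may meet the seal. Grip it across its 60 mm width, some 65 mm up
- spacer_1: plain blue spacer plate of the cassette's shape, 6 x 60 x 100 mm (thickness x, width y, height z) with bevelled top corners, about 50 g; origin at the middle of its underside
- spacer_2: second blue spacer plate, the same as the first
- wedge: orange wedge, 60 mm wide (y), 90 g. Its back (x = 0) is upright, its +x face slopes 12 deg: 14 mm thick at the bottom, 29 mm at the shoulder 70 mm up. The shoulder (10 mm high) overhangs the back by 8 mm; on it the grip: 18 mm thick about x = 10 mm, 60 mm wide, from 80 to 110 mm up. Origin: middle of the bottom edge of its back
- shoulder (a point): point on the wedge's back just under the shoulder, 70 mm above its bottom; axes as the wedge's. Height of this point above front_rim is how far the wedge still stands out
- specimen_pot: bystander: specimen pot with orange lid, 62 mm wide, 62 mm tall; origin at its underside
- dye_bottle: bystander: small brown bottle with black cap, 36 mm wide, 85 mm tall; origin at its underside
- timer: bystander: flat white bench timer, 62 x 62 x 17 mm; origin at its underside
There are look-alikes about, which are no part of the job. What is shaped like the spacer_2 but grey or turquoise is not meant.

How it is judged:
By the outcome, as a careful person would: the job done as asked, in the order asked, and still so for the second after the job is handed in, while the arm keeps its last pose, push and grip.
It also fails if it takes over 72 s, if anything falls off the work surface, if the arm or the gripper's body presses on something with over 40 N, if the wrist force passes 120 N, or if a joint passes its speed limit or range.

## Robot

A 6-joint arm with a two-finger parallel gripper is mounted at the origin on a cart in front of the work surface, level with it; the furniture and walls round the work are solid. World frame = base frame: x ahead of the robot, y to its left, z up, the work surface at z = 0. Lengths are in mm, angles in rad, forces in N, time in s.
With the tool pointing down it reaches from about 275 to 750 mm from the base axis. Payload 10.2 kg.
Tool frame: the origin (TCP) lies midway between the tips of the shut fingers; the grasp point (between the pads) lies 19 mm behind it (ctrl.grasp_offset is the distance from the TCP to the grasp point, in mm); z points along the fingers, y is the line along which they close (so a half turn about z gives the same grasp; the last joint's range is limited). The gripper opens to 85 mm and grips with 20 to 120 N. Pads are 22 mm wide; open, the fingers measure 114 mm over their backs; the gripper's body (76 mm by 85 mm) begins 54 mm behind the grasp point. The pads swing forward as they close: fully open they stand 13 mm farther back than shut.
Start: joints at [-1.518, 0.313, 1.498, -0, 1.331, -0.223], TCP at [142.953, -505.169, 231.294] pointing down, gripper open.
Joint ranges: [-2.94, 2.94], [-0.97, 2.17], [0.19, 2.56], [-1.23, 4.37], [0.02, 3.11], [-2.88, 2.88]. Speed limits (rad/s): [2.39, 2.39, 3.01, 3.14, 3.14, 3.14].

## Interface

Orientations are given as a unit quaternion [w, x, y, z].
In Python, from rig import ctrl, viewer, models gives the robot as it stands. The module is installed in compiled form; this text tells all that it offers.
- The arm moves only by the shell command python3 -m pendant 'ROWS' [OPENING] [FORCE]. ROWS is text: rows parted by semicolons, each of 4 numbers parted by spaces: the shift along the tool's x, y, z in m, then the turn about the tool's z in rad. In form: x y z yaw; .... A call has 1 to 10 rows; each row shifts and turns the commanded pose from where the row before left it, along the tool's axes as they then stand; what a row does not reach is not made up. A row lasts 1/8 s, in which the tool goes at most 62.5 mm and 10.7 degrees, less where a joint would pass 70% of its speed; a pose out of reach is approached as far as the arm can. A call is refused whole if a number of a shift passes 0.0625 or a number of a turn 0.188, either way. A call with a gripper value outside its range is refused whole. OPENING is the opening, from 0 (shut) to 1 (fully open), set as the call begins (- or left out, the last holds). The fingers move at their own pace and stop on an object; FORCE is the grip in N (left out, the last holds). Time passes only in rows, so rows that do not move let the fingers close. It gives the time, the measured TCP pose, the force, the opening and the grip force at its end, in the units of the state.
- ctrl.sense(): the state, without advancing time (a new reading comes with each control period).
- viewer.capture(name): name is "scene" or "top" or "wrist"; returns a dict with "color" (420x560x3 uint8, red, green, blue), "vertical_fov" (degrees; the focal length in pixels is half the picture's height over the tangent of half this angle, whatever the lens; pixels are square), "cx", "cy" (the principal point, pixels), "pose" (4x4, takes a point from camera to world coordinates). Camera axes: x right, y down, z forward; pixel columns grow to the right and rows downward; lengths in mm; the calibration is good to about 2 mm. A picture is of the moment at which its call begins. There is no depth.
- ctrl.finish_job(): hands the job in; it is judged then, once.
Trained networks look in the newest picture that a camera, given by its name, has taken for a name from the list of things; names that differ only in an ending like _2 or _b are one class to them, and where a whole thing is asked for, a point or a joint stands for the part that bears it (a point fixed in the world has none). Each returns a list of dicts, best first, with "p" (0 to 1); they miss things now and then, are a little off and sometimes report something else, mostly with a low value. They report only what shows in the picture. A call takes as long as a camera call. They do not tell look-alikes from the thing itself.
- models.boxes_of(camera, query): "at" ([x, y, z] in mm, in world coordinates, good to about 4 mm: the middle of the surface that is visible of it).
The state is a dict: "time_s": time; "joints": joint angles; "dq": joint speeds; "tau": joint torques, N m; "eef_pos": TCP position; "ee_rot": TCP orientation; "force": force on the tool from outside, world axes, zero at the start; "wrist_torque": the same for the moment, N m; "grip_width": opening from 0.0 (shut) to 1.0 (fully open); "grip_force": force on a finger pad.
Only numpy, scipy, OpenCV 4.12 (cv2) and the standard library are available. Lean on these libraries where they do the work, as an engineer would, in place of code of your own. Each camera call takes 0.05 s, during which the arm holds its last target. There are 200 camera calls.

## Working session

There is one attempt and no reset: what is moved stays moved. The work goes in short steps, Python scripts to look and compute and a shell command to move; the robot and the scene stay as the last step left them, time stands still between calls to the robot, and variables do not carry over. Pictures are saved under pics/ and viewed, at most 10 in all, crops included, and the job is handed in when it is done.

```bash
mkdir -p pics
cat > h.py <<'E'
import numpy as np, cv2
from rig import ctrl, viewer, models
def cap(n,f=None):
    d=viewer.capture(n)
    if f: cv2.imwrite('pics/'+f,d['color'][:,:,::-1])
    return d
def K(d):
    h,w=d['color'].shape[:2]; f=h/2/np.tan(np.radians(d['vertical_fov'])/2)
    return f,d['cx'],d['cy']
def proj(d,P):
    P=np.atleast_2d(P).astype(float); M=np.linalg.inv(d['pose']); c=P@M[:3,:3].T+M[:3,3]; f,cx,cy=K(d)
    return np.c_[cx+f*c[:,0]/c[:,2],cy+f*c[:,1]/c[:,2]]
def ray(d,u,v,z):
    f,cx,cy=K(d); r=d['pose'][:3,:3]@np.array([(u-cx)/f,(v-cy)/f,1]); o=d['pose'][:3,3]
    return o+r*(z-o[2])/r[2]
E
python3 - <<'E'
from h import *
np.set_printoptions(precision=1,suppress=True)
a=cap('scene','s1.png'); b=cap('top','t1.png')
cv2.imwrite('pics/st1.png',np.vstack([a['color'],b['color']])[:,:,::-1][:,:]) 
for c,d in(('scene',a),('top',b)):
    print(c,d['pose'][:3,3],d['pose'][:3,2],K(d))
    for q in ['frame','core','seal','rack','gel_cassette','spacer_1','wedge','specimen_pot','dye_bottle','timer']:
        for r in models.boxes_of(c,q)[:5]: print(q,np.round(r['at']),round(r['p'],2),proj(d,r['at'])[0])
s=ctrl.sense();print({k:s[k] for k in('time_s','ee_rot','force','grip_width')})
E
```

```text
scene [ 287.6 -499.3  694.6] [ 0.3  0.6 -0.7] (np.float64(427.4365632405017), 275.2420502786263, 209.11239692896947)
frame [490. -91.   9.] 0.89 [283.2 283.9]
frame [682.  70.  62.] 0.42 [335.6 183.7]
core [511. -98.  51.] 0.86 [296.2 270.1]
seal [497. -82.  70.] 0.91 [286.1 259.5]
rack [511. 184.   5.] 0.62 [244.4 188.8]
gel_cassette [534. 199.  76.] 0.59 [251.  159.2]
spacer_1 [510. 195.  71.] 0.96 [241.4 164.3]
spacer_1 [360. 131.  57.] 0.74 [183.1 206.1]
spacer_1 [486. 188.  61.] 0.7 [232.1 172.4]
spacer_1 [674. -97.  53.] 0.7 [372.4 243. ]
spacer_1 [ 365. -165.   63.] 0.68 [231.9 325.8]
wedge [573. 200.  83.] 0.85 [266.8 152.4]
specimen_pot [678.  72.  58.] 0.63 [333.5 184.9]
dye_bottle [707. -13.  51.] 0.76 [364.4 210. ]
dye_bottle [569. 199.  80.] 0.36 [265.1 154.2]
timer [428.  41.  14.] 0.56 [229.8 241.5]
top [ 379.7   11.  1010.4] [ 0.2  0.  -1. ] (np.float64(480.07961984802637), 279.3743241624127, 210.91035617641376)
frame [500. -76.  11.] 0.97 [324.1 243.9]
frame [514. -74.  52.] 0.53 [324.7 234.7]
core [518. -71.  53.] 0.68 [323.7 232.9]
seal [500. -70.  72.] 0.76 [324. 240.]
rack [511. 196.   1.] 0.6 [195.3 236.8]
rack [534. 211.  78.] 0.19 [181.3 220. ]
gel_cassette [535. 208.  77.] 0.87 [183.4 219.5]
spacer_1 [672. -92.  64.] 0.86 [334.3 157.8]
spacer_1 [361. -59.  92.] 0.7 [318.5 312.6]
spacer_1 [487. 196.  83.] 0.63 [187.5 243.5]
spacer_1 [508. 203.  73.] 0.61 [185.1 233.5]
spacer_1 [ 370. -148.   89.] 0.57 [366.  308.9]
wedge [565. 214.  94.] 0.83 [179.4 202.9]
specimen_pot [685.  91.  66.] 0.69 [245.4 149.7]
specimen_pot [708.  -2.  64.] 0.69 [290.6 140.1]
dye_bottle [712.  -4.  61.] 0.83 [291.7 138.7]
timer [429.  41.  18.] 0.64 [267.4 276.8]
{'time_s': 1.1, 'ee_rot': array([0. , 1. , 0.1, 0. ]), 'force': array([-0.3,  0. , -0.1]), 'grip_width': 0.9990954661357907}
```

View pics/s1.png

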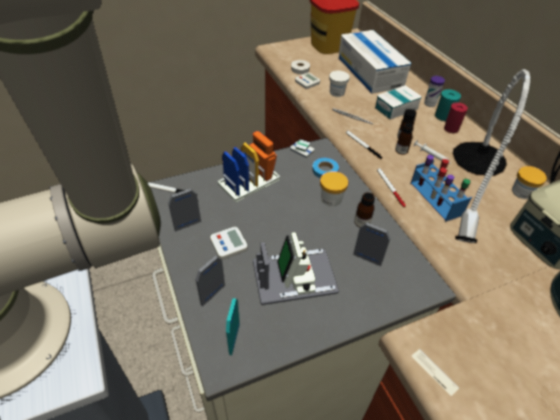

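View pics/t1.png

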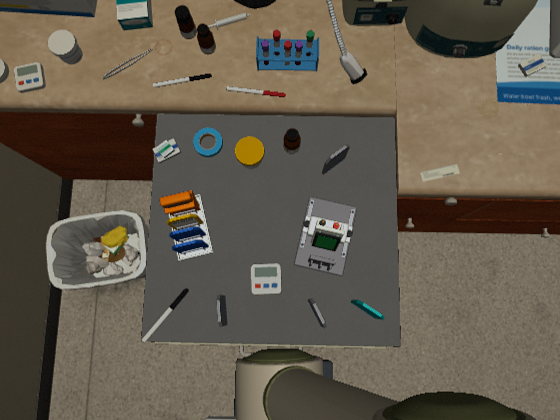

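The scene view shows the rack with blue, blue, yellow, orange at (232-265,150-170) and the clamp at (295,270). The top view shows spacers at (187,243) and (185,233), the cassette at (183,220) and the wedge at (179,203). Possible mix-ups for a spacer are the grey plates at top (335,158), (221,310), (317,312) and the turquoise one at (367,309). The two blue plates in the rack match the description. I'll check that choice in a crop.

Run:
```python
from h import *
np.set_printoptions(precision=3,suppress=True)
a=cv2.imread('pics/t1.png')
c=np.hstack([cv2.resize(a[185:265,150:220],None,fx=5.5,fy=5.5,interpolation=cv2.INTER_CUBIC),cv2.resize(a[190:270,290:360],None,fx=5.5,fy=5.5,interpolation=cv2.INTER_CUBIC)])
cv2.imwrite('pics/c1.png',c);print(c.shape)
w=cap('wrist');print(w['pose'],K(w))
s=ctrl.sense();print(s['eef_pos'],s['ee_rot'],ctrl.grasp_offset)
```

```text
(440, 770, 3)
[[   0.272   -0.922   -0.274  211.117]
 [  -0.962   -0.261   -0.077 -485.119]
 [  -0.001    0.285   -0.959  374.241]
 [   0.       0.       0.       1.   ]] (np.float64(368.8746396999771), 277.60934503548964, 201.2308629892794)
[ 142.958 -505.171  231.298] [-0.     0.991  0.137 -0.   ] 18.700000000000003
```

View pics/c1.png

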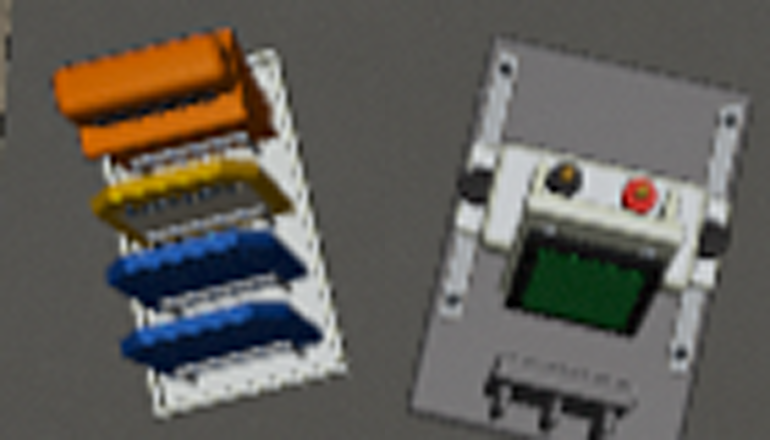

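The crop shows two blue plates at (215,265) and (220,335), the yellow cassette at (195,200) and the orange wedge at (160,90) in the rack, which is turned about +0.23 rad. The frame is turned about -0.22 rad, with the front plate at (560,380) and the seal at (585,285). I'll use the two blue rack plates. Next I move above the frame for a close look.

```bash
python3 -m pendant '.049 -.031 0 0;.049 -.031 0 0;.049 -.031 0 0;.049 -.031 0 0;.049 -.031 0 0;.049 -.031 0 0;.049 -.031 0 0;.049 -.031 0 0;.049 -.031 0 0;.049 -.031 0 0' 1 && python3 -m pendant '0 0 0 .165;0 0 0 .165;0 0 0 .165;0 0 0 0'
python3 - <<'E'
from h import *
np.set_printoptions(precision=3,suppress=True)
w=cap('wrist','w1.png');np.save('w1pose.npy',w['pose']);s=ctrl.sense();print(s['eef_pos'],s['ee_rot'],s['joints'],w['pose'])
for q in ['frame','core','seal']:
    for r in models.boxes_of('wrist',q)[:3]: print(q,np.round(r['at']),r['p'],proj(w,r['at']))
E
```

```text
time_s: 2.4
eef_pos: [531.2, -71.8, 231.5]
ee_rot: [0.0, 0.99, 0.138, 0.0]
force: [0.3, -0.4, -0.7]
grip_width: 0.995
grip_force: 0.0
time_s: 2.9
eef_pos: [530.0, -73.4, 231.3]
ee_rot: [0.0, 0.994, -0.109, 0.0]
force: [-0.7, 1.0, 0.3]
grip_width: 0.996
grip_force: 0.0
[530.015 -73.452 231.29 ] [-0.     0.994 -0.108 -0.   ] [-0.357  0.335  1.467  0.     1.339  1.43 ] [[ -0.216  -0.936  -0.278 599.223]
 [ -0.976   0.207   0.063 -88.853]
 [ -0.001   0.285  -0.958 374.223]
 [  0.      0.      0.      1.   ]]
frame [544. -75.   9.] 0.66 [[276.367 151.251]]
frame [431.  40.  15.] 0.63 [[195.778 276.772]]
core [528. -81.  41.] 0.74 [[286.734 171.908]]
core [574. 194.  19.] 0.68 [[  5.013 181.245]]
seal [505. -73. 102.] 0.64 [[284.615 218.411]]
seal [546. -73.  11.] 0.2 [[274.314 149.827]]
```

View pics/w1.png

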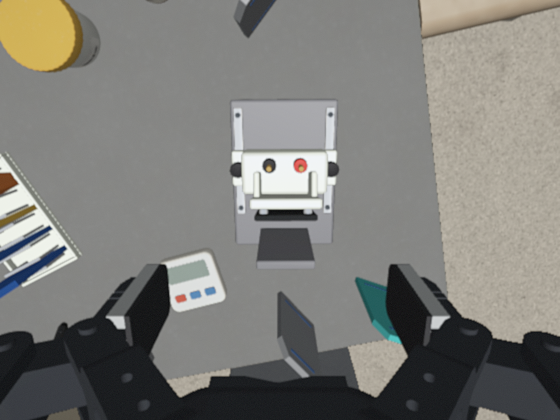

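The wrist view shows the frame's tray corners near (231,100), (337,100), (332,243) and (235,243). The front plate is at (257-314, 228-265) and the core at (285,190).

Run:
```python
import cv2,numpy as np
a=cv2.imread('pics/w1.png')
c=cv2.resize(a[140:270,225:345],None,fx=4.5,fy=4.5,interpolation=cv2.INTER_CUBIC)
c=cv2.convertScaleAbs(c,alpha=1.6,beta=10)
for v in range(140,270,10): cv2.putText(c,str(v),(0,int((v-140+.5)*4.5)),0,.35,(0,255,255),1); c[int((v-140+.5)*4.5),25:40]=(0,255,255)
cv2.imwrite('pics/c2.png',c);print(c.shape)
g=cv2.cvtColor(a,cv2.COLOR_BGR2GRAY)
print('col285',list(zip(range(195,272),g[195:272,283:288].mean(1).round().astype(int))))
for r in(110,120,232,238,240,250,256): print(r,[int(x) for x in g[r,225:345]])
```

```text
(585, 540, 3)
col285 [(195, np.int64(102)), (196, np.int64(103)), (197, np.int64(108)), (198, np.int64(150)), (199, np.int64(202)), (200, np.int64(230)), (201, np.int64(242)), (202, np.int64(244)), (203, np.int64(244)), (204, np.int64(244)), (205, np.int64(244)), (206, np.int64(243)), (207, np.int64(237)), (208, np.int64(216)), (209, np.int64(130)), (210, np.int64(22)), (211, np.int64(14)), (212, np.int64(21)), (213, np.int64(22)), (214, np.int64(29)), (215, np.int64(42)), (216, np.int64(49)), (217, np.int64(51)), (218, np.int64(49)), (219, np.int64(51)), (220, np.int64(76)), (221, np.int64(123)), (222, np.int64(153)), (223, np.int64(157)), (224, np.int64(155)), (225, np.int64(156)), (226, np.int64(156)), (227, np.int64(139)), (228, np.int64(88)), (229, np.int64(62)), (230, np.int64(65)), (231, np.int64(67)), (232, np.int64(66)), (233, np.int64(65)), (234, np.int64(66)), (235, np.int64(66)), (236, np.int64(66)), (237, np.int64(67)), (238, np.int64(67)), (239, np.int64(66)), (240, np.int64(67)), (241, np.int64(68)), (242, np.int64(66)), (243, np.int64(67)), (244, np.int64(66)), (245, 
[... 3848 characters left out ...]
7, 135, 135, 135, 135, 135, 135, 135, 136, 136, 136, 136, 135, 134, 136, 136, 136, 135, 135, 135, 135, 136, 135, 135, 135, 135, 136, 136, 137, 135, 135]
256 [134, 133, 133, 133, 134, 135, 135, 136, 135, 134, 135, 135, 135, 134, 134, 135, 135, 136, 134, 136, 134, 136, 135, 135, 136, 137, 136, 136, 137, 136, 137, 127, 88, 65, 65, 68, 68, 68, 69, 67, 68, 67, 67, 66, 68, 65, 67, 66, 68, 66, 68, 67, 68, 66, 68, 69, 68, 68, 68, 67, 68, 67, 70, 67, 68, 67, 68, 67, 68, 66, 67, 66, 67, 69, 67, 67, 67, 67, 67, 69, 68, 67, 69, 69, 67, 68, 66, 67, 88, 128, 137, 135, 136, 134, 136, 134, 135, 135, 135, 135, 135, 134, 134, 135, 135, 136, 137, 136, 135, 137, 135, 136, 137, 136, 135, 135, 136, 135, 135, 135]
```

View pics/c2.png

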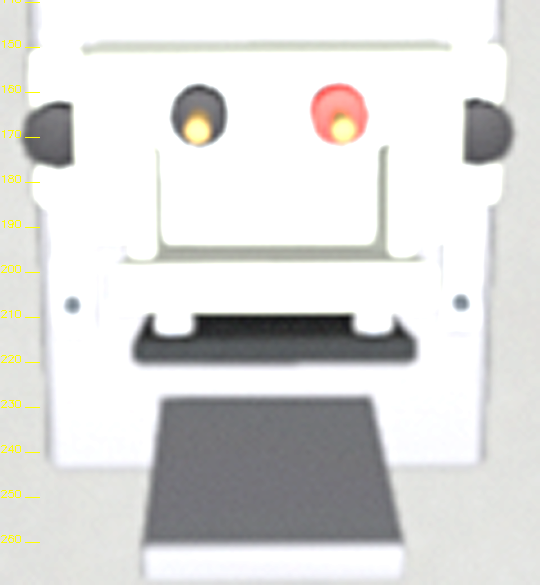

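The zoom shows the front plate's inner face from its base at v=227.6 (cols 260.6-307.1) to the rim at v=260.4 (cols 256.2-314.4). The seal's front top edge is at v=220.3 (cols 254.8-317.4).

Run:
```python
from h import *
np.set_printoptions(precision=2,suppress=True)
w=cap('wrist')
P=lambda u,v,z: ray(w,u,v,z)
for n,u,v,z in [('rimL',256.2,260.4,90),('rimR',314.4,260.4,90),('baseL',260.6,227.6,10),('baseR',307.1,227.6,10),('sealL',254.8,220.3,101.9),('sealR',317.4,220.3,101.9),('trayL',236,243,10),('trayR',331.5,243,10),('trayFL',231,100,10),('trayFR',337,100,10)]:
    print(n,P(u,v,z))
from scipy.optimize import least_squares
obs=[((0,25,90),256.2,260.4),((0,-25,90),314.4,260.4),((0,25,10),260.6,227.6),((0,-25,10),307.1,227.6),((-20,52,10),235.8,243),((-20,-52,10),331.8,243),((130,52,10),231,100),((130,-52,10),337.5,100)]
def T(p,q): c,s=np.cos(p[2]),np.sin(p[2]); return np.array([p[0]+c*q[0]-s*q[1],p[1]+s*q[0]+c*q[1],q[2]])
f=lambda p:np.concatenate([proj(w,T(p,o[0]))[0]-o[1:] for o in obs])
r=least_squares(f,[490,-75,-.22]);print(r.x,r.fun.reshape(-1,2))
f2=lambda g:np.concatenate([proj(w,T(r.x,(g[0]+94*np.sin(.2094),y,10+94*np.cos(.2094))))[0]-[u,220.3] for y,u in((25,254.8),(-25,317.4))])
print('g',least_squares(f2,[20]).x,f2(least_squares(f2,[20]).x))
```

```text
rimL [469.66 -41.49  90.  ]
rimR [459.1  -89.48  90.  ]
baseL [469.02 -41.45  10.  ]
baseR [458.49 -89.25  10.  ]
sealL [508.77 -50.37 101.9 ]
sealR [498.24 -98.2  101.9 ]
trayL [457.61 -11.83  10.  ]
trayR [ 435.73 -111.27   10.  ]
trayFL [601.25 -43.48  10.  ]
trayFR [ 579.51 -142.07   10.  ]
[464.26 -65.44  -0.22] [[-0.53  0.17]
 [ 0.48  0.12]
 [-0.52 -0.43]
 [ 0.5  -0.48]
 [-0.72  1.77]
 [ 0.68  1.68]
 [-1.33 -0.96]
 [ 1.44 -1.12]]
g [20.69] [-0.96  0.05  0.36 -0.02]
```

```bash
cat >> h.py <<'E'
def T(p,q): c,s=np.cos(p[2]),np.sin(p[2]); return np.array([p[0]+c*q[0]-s*q[1],p[1]+s*q[0]+c*q[1],q[2]])
E
python3 - <<'E'
from h import *
from scipy.optimize import least_squares
np.set_printoptions(precision=2,suppress=True)
w=cap('wrist');f0,cx,cy=K(w)
S=94*np.sin(.2094),10+94*np.cos(.2094)
obs=[((0,25,90),256.2,260.4,1),((0,-25,90),314.4,260.4,1),((0,25,10),260.6,227.6,1),((0,-25,10),307.1,227.6,1),((-20,52,10),235.8,243,.3),((-20,-52,10),331.8,243,.3),((130,52,10),231,100,.3),((130,-52,10),337.5,100,.3),((1,25,0),254.8,220.3,1),((1,-25,0),317.4,220.3,1)]
def f(p,mode):
    o=[]
    for q,u,v,k in obs:
        if q[2]==0: q=(p[3]+S[0],q[1],S[1])
        d=w
        if mode=='h': d=dict(w); d['pose']=w['pose'].copy(); d['pose'][2,3]+=p[4]
        x=proj(d,T(p,q))[0]
        if mode=='f': x=(x-[cx,cy])*(1+p[4]/100)+[cx,cy]
        o.append(k*(x-[u,v]))
    return np.concatenate(o)
for m in('0','f','h'):
    r=least_squares(f,[464,-65,-.22,20,0],args=(m,));print(m,r.x,r.cost,f(r.x,m).reshape(-1,2).tolist() if m=='f' else '')
# independent estimates: network seal etc in top view
E
```

```text
0 [464.13 -65.45  -0.22  20.81   0.  ] 1.77022811484258 
f [463.56 -65.43  -0.22  21.14  -1.51] 0.5543298140941404 [[0.013815179942469058, -0.04434244284743727], [0.10201262978819159, -0.0001667264511979738], [-0.08798773973569496, -0.261777349728618], [0.19108304780201024, -0.22991930766190194], [0.01861045915468935, 0.4848431147477953], [-0.013781869351237219, 0.5055927880364379], [-0.04999222568053483, 0.364132629714436], [0.2710905110617375, 0.3766382004862066], [-0.29179283478609364, -0.0172922049329145], [0.05230008894920957, 0.024541711715471592]]
h [462.19 -65.12  -0.22  21.11   4.74] 0.5544682976826261
```

```bash
python3 -m pendant '0 0 0 -.149;0 0 0 -.149;0 0 0 -.149;.0165 -.053 0 0;.0165 -.053 0 0;.0165 -.053 .01 0;.0165 -.053 .02 0;.0165 -.053 .02 0;0 0 0 0'
python3 - <<'E'
from h import *
np.set_printoptions(precision=3,suppress=True)
w=cap('wrist','w2.png');s=ctrl.sense();print(s['eef_pos'],s['ee_rot'],s['joints'],w['pose'])
for q in ['rack','gel_cassette','spacer_1','wedge']:
    for r in models.boxes_of('wrist',q)[:3]: print(q,np.round(r['at']),r['p'],proj(w,r['at']))
a=cv2.imread('pics/w2.png');c=cv2.resize(a,None,fx=1.4,fy=1.4,interpolation=cv2.INTER_CUBIC);cv2.imwrite('pics/w2b.png',c)
E
```

```text
time_s: 4.32
eef_pos: [549.4, 206.4, 179.4]
ee_rot: [-0.0, 0.993, 0.116, -0.002]
force: [-0.2, 0.0, -0.4]
grip_width: 0.997
grip_force: 0.0
[550.025 204.528 180.5  ] [ 0.     0.993  0.115 -0.001] [ 0.157  0.49   1.376 -0.     1.278  1.496] [[  0.231  -0.932  -0.28  618.773]
 [ -0.973  -0.222  -0.065 223.438]
 [ -0.001   0.288  -0.958 322.151]
 [  0.      0.      0.      1.   ]]
rack [582. 220.   7.] 0.96 [[271.578 135.472]]
gel_cassette [539. 211.  81.] 0.59 [[268.499 212.355]]
spacer_1 [391. 133.  28.] 0.89 [[315.144 355.895]]
spacer_1 [486. 200.  87.] 0.85 [[267.69  287.493]]
spacer_1 [512. 204.  85.] 0.63 [[270.123 252.254]]
wedge [578. 222. 111.] 0.63 [[264.042 162.02 ]]
```

View pics/w2b.png

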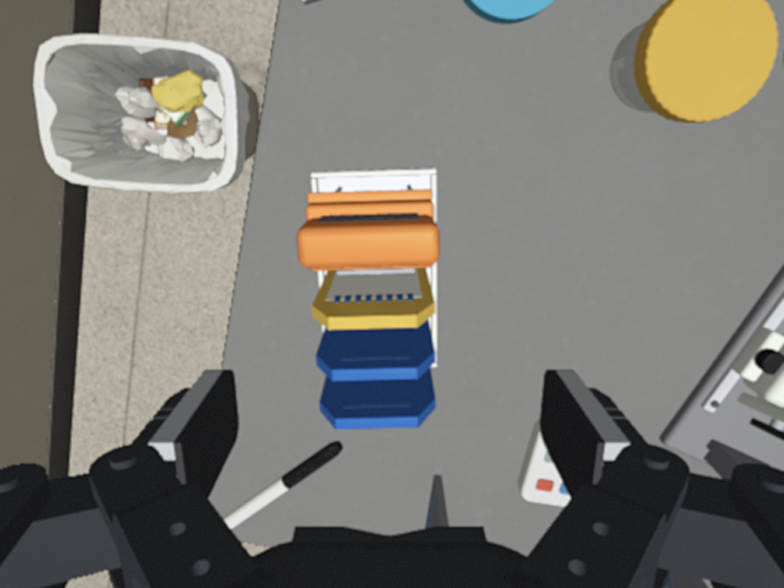

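The wrist view (×1.4) is aligned with the rack. The top near edges are at v=328 for the cassette (u≈374), 378 for the first spacer (u≈376) and 427 for the second (u≈378). The wedge grip is at (369,243).

Run:
```python
from h import *
np.set_printoptions(precision=1,suppress=True)
w=cap('wrist');f,cx,cy=K(w); k=1.014
R=lambda u,v,z: ray(w,cx+(u/1.4-cx)*k,cy+(v/1.4-cy)*k,z)
a=cv2.imread('pics/w2.png');hsv=cv2.cvtColor(a,cv2.COLOR_BGR2HSV)
for n,lo,hi in(('blue',100,125),('yel',18,30),('or',5,15)):
    m=cv2.inRange(hsv,(lo,120,60),(hi,255,255)); m[:, :200]=0; m[:,330:]=0; m[:110]=0
    # column 268 segments
    for cc in(255,268,280):
        v=np.flatnonzero(np.diff(m[:,cc].astype(int))); print(n,cc,v)
    for rr in range(140,305,6):
        u=np.flatnonzero(m[rr]); 
        if len(u): print(rr,u.min(),u.max(),end='; ')
    print()
c,s=np.cos(.231),np.sin(.231)
for n,u,v,z in[('cas',374,328,105),('sA',376,378,105),('sB',378,427,105),('rackTL',311,172,12),('rackTR',436,170,12)]:
    p=R(u,v,z);print(n,p,'rackaligned',c*p[0]+s*p[1],-s*p[0]+c*p[1])
```

```text
blue 255 [211 214 235 305]
blue 268 [235 305]
blue 280 [235 304]
212 240 293; 236 233 306; 242 230 307; 248 228 308; 254 226 309; 260 227 306; 266 232 306; 272 233 307; 278 231 308; 284 230 309; 290 229 310; 296 232 305; 302 237 300; 
yel 255 [216 234]
yel 268 [215 234]
yel 280 [215 233]
194 235 303; 200 232 304; 206 229 306; 212 226 307; 218 224 309; 224 224 307; 230 229 301; 
or 255 [137 139 142 153 157 168 169 191]
or 268 [136 139 142 153 157 166 170 191]
or 280 [136 138 141 152 156 166 171 190]
140 220 256; 146 221 308; 152 219 308; 158 219 308; 164 214 312; 170 212 313; 176 213 313; 182 213 313; 188 215 308; 
cas [533.1 205.9 105. ] rackaligned 566.0634228108092 78.3637347184164
sA [508.3 199.4 105. ] rackaligned 540.4914589916569 77.73495253355503
sB [482.6 192.7 105. ] rackaligned 513.8560142113192 77.06034257989499
rackTL [586.2 259.2  12. ] rackaligned 629.9975789679949 118.12765886411407
rackTR [604.3 186.1  12. ] rackaligned 630.836912770428 42.84291477951092
```

```bash
python3 -m pendant '-.013 -.0054 0 -.014;0 0 .045 0;0 0 .045 0;0 0 .038 0;0 0 0 0' 1 30 && python3 -m pendant '0 0 0 0;0 0 0 0;0 0 0 0;0 0 0 0;0 0 0 0;0 0 0 0' 0 30
```

```text
time_s: 5.25
eef_pos: [535.6, 204.7, 51.6]
ee_rot: [0.0, 0.993, 0.12, -0.002]
force: [0.2, -0.3, 0.7]
grip_width: 0.994
grip_force: 0.0
time_s: 6.0
eef_pos: [537.9, 205.9, 55.5]
ee_rot: [-0.0, 0.993, 0.121, 0.002]
force: [-0.8, 1.1, 7.5]
grip_width: 0.696
grip_force: 31.4
```

```bash
python3 -m pendant '0 0 -.03 0;0 0 -.045 0;0 0 -.06 0;0 0 0 .155;0 0 0 .155;0 0 0 .155;.0008 .0562 0 0;.0008 .0562 0 0;.0008 .0562 0 0;.0008 .0562 0 0' && python3 -m pendant '.0008 .0562 0 0;0 0 0 0;0 0 0 0'
python3 - <<'E'
from h import *
np.set_printoptions(precision=3,suppress=True)
w=cap('wrist','w3.png');s=ctrl.sense();print(s['eef_pos'],s['ee_rot'],s['joints'][5])
f,cx,cy=K(w)
a=cv2.imread('pics/w3.png');c=cv2.resize(a[120:380,130:430],None,fx=2.2,fy=2.2,interpolation=cv2.INTER_CUBIC);cv2.imwrite('pics/w3b.png',c)
E
```

```text
time_s: 7.25
eef_pos: [489.5, -16.0, 189.3]
ee_rot: [0.0, 0.994, -0.111, 0.001]
force: [0.9, -0.2, 0.1]
grip_width: 0.694
grip_force: 32.9
time_s: 7.62
eef_pos: [478.5, -69.0, 188.9]
ee_rot: [0.0, 0.994, -0.112, 0.0]
force: [-0.5, 0.5, -1.0]
grip_width: 0.694
grip_force: 33.0
[478.534 -68.481 188.731] [ 0.     0.994 -0.111  0.   ] 1.4078250897786244
```

View pics/w3b.png

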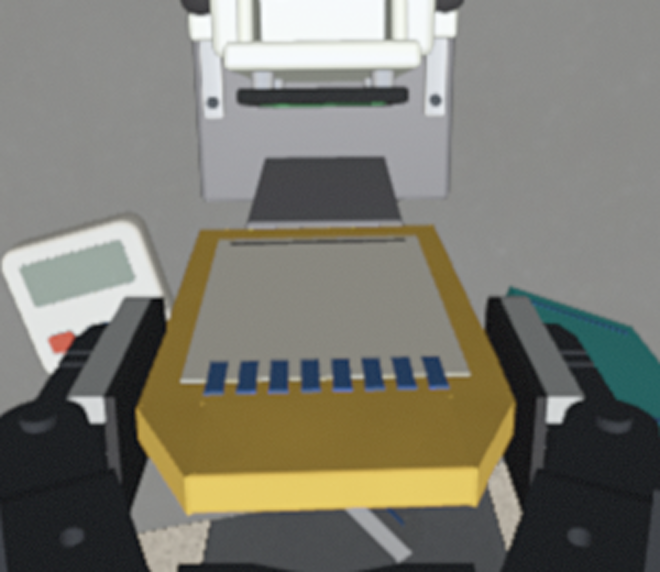

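The view shows the cassette in the grip with its bottom edge at v≈222.7 (u 220.5-328.2). The front plate is behind it, with its inner base at v≈191.4 and its rim at v≈221. The seal edge is at v≈166.

Run:
```python
from h import *
np.set_printoptions(precision=2,suppress=True)
w=cap('wrist');f,cx,cy=K(w); s=ctrl.sense()
U=lambda u,v:(u/2.2+130-.3,v/2.2+120-.3)
g=cv2.imread('pics/w3.png',0)
for c in(240,278,310): print(c,g[185:232,c].tolist(),g[155:172,c].tolist())
print('row200',g[200,235:320].tolist())
psi=-2*np.arctan2(.111,.994)
def fr(p,o=(463.3,-65.4)):
    d=p[:2]-np.array(o); c,s_=np.cos(-.22),np.sin(-.22); return c*d[0]+s_*d[1],-s_*d[0]+c*d[1]
for k in(1,1.015):
    R=lambda q,z: ray(w,cx+(q[0]-cx)*k,cy+(q[1]-cy)*k,z)
    for n,q,z in[('casL',U(199,227),138),('casR',U(436,227),138),('rimL',U(248,222),90),('rimR',U(402,222),90),('baseL',U(264,158),10),('baseR',U(386,158),10),('sealL',U(238,103),101.9),('sealR',U(408,103),101.9)]:
        print(n,R(q,z),'frame',np.array(fr(R(q,z))))
print('tcp frame',fr(s['eef_pos']))
```

```text
240 [164, 163, 163, 161, 163, 164, 163, 162, 162, 162, 161, 162, 161, 162, 162, 161, 161, 161, 160, 160, 160, 160, 160, 160, 158, 145, 137, 138, 140, 140, 140, 140, 142, 141, 142, 141, 141, 136, 132, 113, 105, 105, 106, 119, 117, 90, 103] [164, 166, 166, 167, 150, 91, 49, 49, 53, 52, 51, 56, 95, 143, 163, 165, 163]
278 [162, 162, 162, 164, 164, 152, 116, 75, 66, 68, 68, 69, 69, 68, 68, 71, 70, 71, 70, 69, 69, 69, 69, 70, 69, 69, 69, 70, 69, 71, 71, 71, 70, 68, 76, 108, 145, 153, 134, 109, 104, 106, 114, 114, 83, 97, 131] [132, 138, 151, 158, 127, 70, 47, 53, 54, 50, 52, 62, 92, 135, 164, 167, 166]
310 [163, 162, 163, 163, 162, 162, 162, 162, 161, 161, 161, 161, 160, 161, 161, 161, 161, 160, 162, 161, 161, 159, 155, 151, 135, 110, 93, 96, 92, 79, 76, 71, 68, 67, 84, 121, 146, 143, 115, 103, 104, 109, 114, 94, 95, 130, 137] [152, 164, 165, 152, 105, 57, 50, 53, 51, 52, 48, 62, 118, 163, 169, 164, 164]
row200 [162, 161, 162, 161, 161, 161, 161, 161, 162, 162, 162, 162, 148, 101, 68, 68, 69, 69, 70, 69, 70, 69, 67, 69, 68, 68, 71, 70, 69, 69, 68, 70, 69, 69, 69, 69, 69, 71, 69, 69, 69, 6
[... 351 characters left out ...]
  90.  ] frame [  0.5  -23.71]
baseL [468.96 -40.28  10.  ] frame [ 0.04 25.75]
baseR [457.93 -89.11  10.  ] frame [ -0.06 -24.31]
sealL [508.94 -49.5  101.9 ] frame [41.07 25.47]
sealR [498.17 -97.16 101.9 ] frame [ 40.96 -23.38]
casL [486.21 -36.81 138.  ] frame [16.12 32.9 ]
casR [472.78 -96.29 138.  ] frame [ 16.   -28.08]
rimL [469.19 -40.83  90.  ] frame [ 0.39 25.27]
rimR [458.33 -88.96  90.  ] frame [  0.29 -24.08]
baseL [469.17 -39.95  10.  ] frame [ 0.18 26.12]
baseR [457.98 -89.51  10.  ] frame [  0.07 -24.68]
sealL [509.34 -49.22 101.9 ] frame [41.4  25.84]
sealR [498.42 -97.57 101.9 ] frame [ 41.3  -23.73]
tcp frame (np.float64(15.504517811652288), np.float64(0.537324227711879))
```

```bash
python3 -m pendant '.0045 .0018 0 0;0 0 .045 0;0 0 .045 0;0 0 .03 0;0 0 .005 0;0 0 0 0;0 0 0 0' && python3 -m pendant '0 0 .002 0;0 0 0 0' && python3 -m pendant '0 0 .002 0;0 0 0 0'
```

```text
time_s: 8.6
eef_pos: [483.0, -72.1, 64.4]
ee_rot: [0.0, 0.994, -0.111, 0.001]
force: [-0.2, -0.0, -0.0]
grip_width: 0.69
grip_force: 32.3
time_s: 8.85
eef_pos: [483.1, -72.2, 62.3]
ee_rot: [0.0, 0.994, -0.111, 0.001]
force: [-1.3, 1.8, 5.8]
grip_width: 0.694
grip_force: 32.7
time_s: 9.1
eef_pos: [483.8, -72.2, 61.2]
ee_rot: [0.0, 0.994, -0.111, 0.002]
force: [0.7, 3.0, 13.8]
grip_width: 0.694
grip_force: 32.6
```

```bash
python3 -m pendant '.004 0 0 0;.004 0 0 0;.003 0 .0005 0;.002 0 .0005 0;0 0 0 0' - 20
python3 - <<'E'
from h import *
w=cap('wrist','w4.png')
a=cv2.imread('pics/w4.png');c=cv2.resize(a[120:380,130:430],None,fx=2.2,fy=2.2,interpolation=cv2.INTER_CUBIC);cv2.imwrite('pics/w4b.png',c)
E
```

```text
time_s: 9.72
eef_pos: [495.5, -75.0, 59.6]
ee_rot: [0.0, 0.994, -0.111, 0.001]
force: [-2.7, 2.1, 11.7]
grip_width: 0.692
grip_force: 33.6
```

View pics/w4b.png

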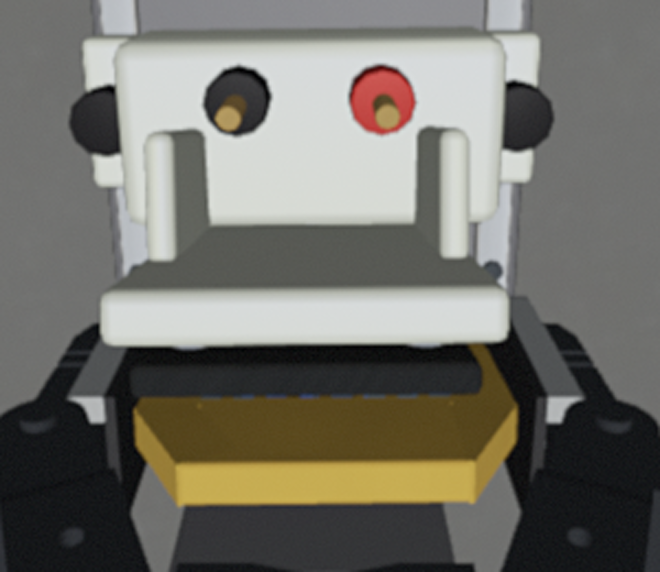

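The cassette's top is now close to the seal (v≈395-500 in the crop), but about 3 mm off centre to the right of the core (326 against 305). I'll nudge it in y and push it back the last bit.

```bash
python3 -m pendant '.001 -.0015 0 0;.001 -.001 0 0;0 0 0 0' && python3 -m pendant '.0015 0 0 0;0 0 0 0'
```

```text
time_s: 10.15
eef_pos: [497.5, -73.4, 59.2]
ee_rot: [0.001, 0.994, -0.111, 0.0]
force: [-4.5, -1.7, 8.1]
grip_width: 0.69
grip_force: 33.3
time_s: 10.4
eef_pos: [498.8, -73.6, 59.0]
ee_rot: [0.0, 0.994, -0.111, -0.0]
force: [-4.1, -1.3, 6.4]
grip_width: 0.697
grip_force: 33.3
```

```bash
python3 -m pendant '0 0 0 0;0 0 0 0;0 0 0 0' 1 && python3 -m pendant '0 0 -.03 0;0 0 -.045 0;0 0 -.05 0;.005 0 0 0;0 0 0 0'
python3 - <<'E'
from h import *
w=cap('wrist','w5.png')
a=cv2.imread('pics/w5.png');c=cv2.resize(a[120:340,180:380],None,fx=2.6,fy=2.6,interpolation=cv2.INTER_CUBIC);cv2.imwrite('pics/w5b.png',c)
E
```

```text
time_s: 10.78
eef_pos: [499.0, -73.2, 58.3]
ee_rot: [-0.0, 0.994, -0.111, 0.0]
force: [-0.5, -0.3, 0.5]
grip_width: 1.0
grip_force: 0.0
time_s: 11.4
eef_pos: [503.7, -74.2, 182.4]
ee_rot: [-0.0, 0.994, -0.111, -0.001]
force: [-0.1, -0.2, -0.5]
grip_width: 0.999
grip_force: 0.0
```

View pics/w5b.png

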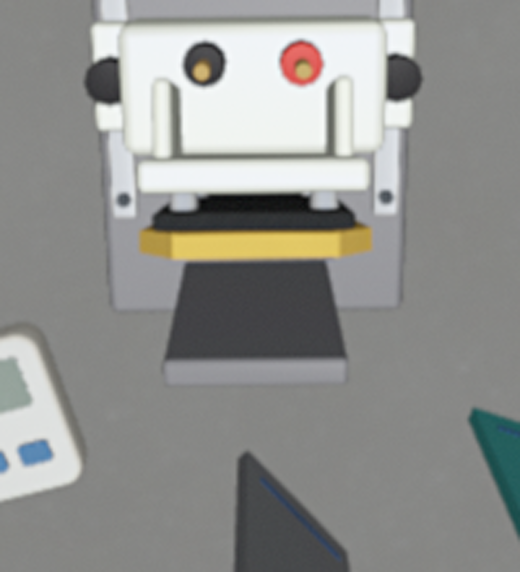

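The cassette leans against the seal and is centred on the core (256 against 254). I'll refine the gap from this picture numerically.

Run:
```python
from h import *
np.set_printoptions(precision=2,suppress=True)
w=cap('wrist');f,cx,cy=K(w)
a=w['color'].astype(int);g=a.sum(2)/3
for u in(265,278,290): print(u,g[212:226,u].round().astype(int).tolist(),g[252:272,u].round().astype(int).tolist())
def edge(u,lo,hi):
    p=g[lo:hi,u-2:u+3].mean(1); p=cv2.resize(p.reshape(-1,1).astype(np.float32),(1,len(p)*1)).ravel(); d=np.abs(np.diff(p)); i=d.argmax(); 
    j=slice(max(i-2,0),i+3); return lo+.5+(np.arange(len(d))[j]*d[j]).sum()/d[j].sum()
F=[463.3,-65.4,-.22]
def inv(p): c,s=np.cos(F[2]),np.sin(F[2]); d=p[:2]-F[:2]; return np.array([c*d[0]+s*d[1],-s*d[0]+c*d[1]])
for k in(1,1.015):
  R=lambda u,v,z: inv(ray(w,cx+(u-cx)*k,cy+(v-cy)*k,z))
  for u in(262,278,294):
    e1=edge(u,214,226);e2=edge(u,250,264);r=R(u,e2,90);t=R(u,e1,109.1);print(k,u,e1,e2,r,t,'g',t[0]-r[0]-14.92)
```

```text
265 [176, 176, 175, 175, 176, 176, 170, 130, 74, 63, 66, 67, 68, 67] [67, 69, 68, 67, 68, 92, 128, 148, 155, 154, 153, 152, 152, 151, 146, 136, 132, 134, 135, 135]
278 [176, 175, 176, 176, 176, 179, 181, 151, 88, 61, 66, 68, 66, 67] [68, 67, 66, 66, 70, 96, 131, 151, 158, 155, 153, 153, 151, 151, 145, 136, 134, 134, 134, 134]
290 [176, 176, 176, 176, 176, 177, 175, 139, 78, 62, 65, 67, 67, 67] [69, 66, 69, 67, 71, 102, 136, 153, 158, 156, 155, 153, 151, 150, 145, 133, 133, 133, 134, 135]
1 262 219.18983355781106 257.6168538740226 [ 0.79 11.38] [35.9  10.04] g 20.19074012637595
1 278 219.50792008010623 257.4796065099134 [0.86 0.24] [35.66  0.13] g 19.87895721425999
1 294 219.26385693272155 257.3381503669262 [  0.94 -10.9 ] [35.79 -9.78] g 19.932981927604075
1.015 262 219.18983355781106 257.6168538740226 [ 0.14 11.55] [35.72 10.18] g 20.65881707841536
1.015 278 219.50792008010623 257.4796065099134 [0.22 0.23] [35.48  0.12] g 20.342092652289054
1.015 294 219.26385693272155 257.3381503669262 [  0.3  -11.08] [35.62 -9.94] g 20.39682724821087
```

Corrected for scale, the gap comes out at 20.4-21.1 mm across three views, which is beyond 20, so I'll use two spacers. The contact travel while seating will be a further check. Fetching the first spacer from the middle slot.

```bash
python3 -m pendant '0 0 0 -.155;0 0 0 -.155;0 0 0 -.155;.0146 -.0528 0 0;.0146 -.0528 0 0;.0146 -.0528 0 0;.0146 -.0528 0 0;.0146 -.0528 0 0;0 0 0 0;0 0 0 0' 1 && python3 -m pendant '0 0 0 0'
```

```text
time_s: 12.75
eef_pos: [511.2, 199.1, 182.3]
ee_rot: [0.0, 0.993, 0.121, -0.001]
force: [-0.4, -0.5, 0.6]
grip_width: 0.998
grip_force: 0.0
time_s: 12.88
eef_pos: [511.6, 198.3, 182.9]
ee_rot: [0.0, 0.993, 0.12, -0.0]
force: [1.1, -0.4, 0.5]
grip_width: 1.002
grip_force: 0.0
```

```bash
python3 -m pendant '-.0005 -.0012 .045 0;0 0 .045 0;0 0 .038 0;0 0 0 0' 1 30 && python3 -m pendant '0 0 0 0;0 0 0 0;0 0 0 0;0 0 0 0;0 0 0 0' 0 30
```

```text
time_s: 13.38
eef_pos: [509.5, 199.3, 53.3]
ee_rot: [0.0, 0.993, 0.12, -0.003]
force: [0.8, 0.5, 1.2]
grip_width: 1.001
grip_force: 0.0
time_s: 14.0
eef_pos: [511.9, 200.6, 57.3]
ee_rot: [0.0, 0.993, 0.121, 0.002]
force: [0.8, -0.4, 6.7]
grip_width: 0.692
grip_force: 32.0
```

```bash
python3 -m pendant '0 0 -.03 0;0 0 -.045 0;0 0 -.06 0;0 0 0 .155;0 0 0 .155;0 0 0 .155;0 .055 0 0;0 .055 0 0;0 .055 0 0;0 .055 0 0' && python3 -m pendant '0 .0425 0 0;0 0 0 0;0 0 0 0'
python3 - <<'E'
from h import *
np.set_printoptions(precision=2,suppress=True)
w=cap('wrist','w6.png');f,cx,cy=K(w);s=ctrl.sense();k=1.015
F=[463.5,-65.4,-.22]
def inv(p): c,s=np.cos(F[2]),np.sin(F[2]); d=p[:2]-F[:2]; return np.array([c*d[0]+s*d[1],-s*d[0]+c*d[1]])
print('tcp',s['eef_pos'],inv(s['eef_pos']),2*np.arctan2(-s['ee_rot'][2]*-1,s['ee_rot'][1]))
a=w['color'];h=cv2.cvtColor(a,cv2.COLOR_RGB2HSV);m=cv2.inRange(h,(100,120,40),(125,255,255))
n,l,st,ce=cv2.connectedComponentsWithStats(m);i=1+st[1:,4].argmax();m=l==i;print(st[i])
for v in range(st[i][1]-1,st[i][1]+16,2):
    u=np.flatnonzero(m[v]);print(v,u.min() if len(u) else 0,u.max() if len(u) else 0)
for u in(250,275,300):
    v=np.flatnonzero(m[:,u]).min();p=ray(w,cx+(u-cx)*k,cy+(v-.5-cy)*k,s['eef_pos'][2]-50.5);print(u,v,p,inv(p))
E
```

```text
time_s: 15.25
eef_pos: [461.5, -15.6, 191.2]
ee_rot: [0.0, 0.994, -0.111, 0.001]
force: [0.6, 0.4, -0.0]
grip_width: 0.697
grip_force: 33.4
time_s: 15.62
eef_pos: [452.7, -55.2, 190.8]
ee_rot: [0.0, 0.994, -0.111, 0.0]
force: [1.0, -0.2, 0.1]
grip_width: 0.689
grip_force: 33.4
tcp [452.82 -54.8  190.68] [-12.73   8.01] -0.22243675344851288
[  193   221   170   125 17839]
220 0 0
222 225 329
224 224 330
226 224 331
228 223 332
230 222 333
232 221 333
234 220 334
236 220 335
250 222 [457.57 -40.18 140.18] [-11.29  23.32]
275 221 [455.03 -54.1  140.18] [-10.73   9.18]
300 221 [451.91 -67.86 140.18] [-10.77  -4.93]
```

```bash
python3 -m pendant '.0218 .0083 0 0;0 0 .03 0;0 0 .03 0;0 0 .03 0;0 0 .03 0;0 0 .005 0;0 0 0 0;0 0 0 0' && python3 -m pendant '-.0015 0 0 0;0 0 0 0' && python3 -m pendant '-.0015 0 0 0;0 0 0 0' && python3 -m pendant '-.0015 0 0 0;0 0 0 0'
```

```text
time_s: 16.68
eef_pos: [472.7, -68.3, 66.3]
ee_rot: [0.0, 0.994, -0.111, 0.001]
force: [0.7, 0.2, -1.3]
grip_width: 0.692
grip_force: 33.4
time_s: 16.92
eef_pos: [470.6, -68.1, 65.6]
ee_rot: [0.0, 0.994, -0.111, 0.0]
force: [-0.0, 0.1, -1.1]
grip_width: 0.697
grip_force: 33.4
time_s: 17.18
eef_pos: [469.1, -67.7, 65.3]
ee_rot: [-0.0, 0.994, -0.111, -0.0]
force: [0.5, 0.6, -0.5]
grip_width: 0.694
grip_force: 33.4
time_s: 17.42
eef_pos: [468.6, -67.7, 65.6]
ee_rot: [0.0, 0.994, -0.111, 0.001]
force: [4.7, -0.8, -2.1]
grip_width: 0.695
grip_force: 33.3
```

```bash
python3 -m pendant '.0045 0 .0015 0;0 0 0 0' && python3 -m pendant '.0035 0 0 0;0 0 0 0' && python3 -m pendant '.001 0 0 0;0 0 0 0' && python3 -m pendant '.001 0 0 0;0 0 0 0' && python3 -m pendant '.001 0 0 0;0 0 0 0'
```

```text
time_s: 17.68
eef_pos: [472.5, -68.5, 64.2]
ee_rot: [0.0, 0.994, -0.111, 0.0]
force: [-0.9, 0.2, 5.4]
grip_width: 0.692
grip_force: 34.2
time_s: 17.92
eef_pos: [475.7, -69.3, 64.2]
ee_rot: [0.0, 0.994, -0.111, -0.0]
force: [-0.8, 0.5, 7.2]
grip_width: 0.695
grip_force: 34.2
time_s: 18.18
eef_pos: [476.4, -69.4, 64.1]
ee_rot: [0.0, 0.994, -0.111, -0.0]
force: [-1.6, 0.7, 7.1]
grip_width: 0.691
grip_force: 34.2
time_s: 18.42
eef_pos: [477.4, -69.7, 64.1]
ee_rot: [0.0, 0.994, -0.111, -0.0]
force: [-1.9, 0.4, 6.6]
grip_width: 0.687
grip_force: 34.2
time_s: 18.68
eef_pos: [478.4, -69.8, 64.1]
ee_rot: [0.0, 0.994, -0.111, -0.0]
force: [-1.9, 0.6, 6.1]
grip_width: 0.691
grip_force: 34.2
```

```bash
python3 -m pendant '.003 0 0 0;.003 0 0 0;.003 0 .0005 0;0 0 0 0' - 20 && python3 -m pendant '.0015 0 .0004 0;0 0 0 0' && python3 -m pendant '.0015 0 .0003 0;0 0 0 0'  && python3 -m pendant '.0015 0 0 0;0 0 0 0'
```

```text
time_s: 19.18
eef_pos: [485.5, -71.3, 63.5]
ee_rot: [-0.0, 0.994, -0.111, -0.003]
force: [-11.2, 2.0, 13.1]
grip_width: 0.692
grip_force: 40.0
time_s: 19.42
eef_pos: [486.5, -71.4, 63.2]
ee_rot: [-0.0, 0.994, -0.111, -0.003]
force: [-14.6, 2.5, 18.3]
grip_width: 0.696
grip_force: 42.5
time_s: 19.68
eef_pos: [487.4, -71.6, 63.0]
ee_rot: [-0.0, 0.994, -0.11, -0.004]
force: [-18.2, 2.5, 21.7]
grip_width: 0.692
grip_force: 44.8
time_s: 19.92
eef_pos: [488.2, -71.8, 62.9]
ee_rot: [-0.001, 0.994, -0.11, -0.005]
force: [-21.4, 3.7, 23.5]
grip_width: 0.692
grip_force: 46.5
```

The x force rose to 21 N because the pads' leading edges are pushing on the cassette's sides. The spacer already leans well past its tipping point, so I'll back off a little and release it to fall back against the cassette.

```bash
python3 -m pendant '-.002 0 -.0005 0;-.002 0 -.0005 0;0 0 0 0' && python3 -m pendant '0 0 0 0;0 0 0 0;0 0 0 0' 1 && python3 -m pendant '0 0 -.03 0;0 0 -.045 0;0 0 -.05 0;.015 0 0 0;0 0 0 0'
python3 - <<'E'
from h import *
np.set_printoptions(precision=2,suppress=True)
w=cap('wrist','w7.png');f,cx,cy=K(w);s=ctrl.sense();k=1.015
F=[463.5,-65.4,-.22]
def inv(p): c,s=np.cos(F[2]),np.sin(F[2]); d=p[:2]-F[:2]; return np.array([c*d[0]+s*d[1],-s*d[0]+c*d[1]])
print(inv(s['eef_pos']))
a=w['color'];h=cv2.cvtColor(a,cv2.COLOR_RGB2HSV)
for n,lo,hi in(('blue',100,125),('yel',18,32)):
    m=cv2.inRange(h,(lo,120,50),(hi,255,255));m[:120]=0;m[300:]=0;m[:,:200]=0;m[:,350:]=0
    q,l,st,ce=cv2.connectedComponentsWithStats(m);i=1+st[1:,4].argmax();print(n,st[i]);m=l==i
    for u in(255,278,300):
        v=np.flatnonzero(m[:,u]); print(u,v.min(),v.max(),[inv(ray(w,cx+(u-cx)*k,cy+(t-cy)*k,109.)) for t in(v.min()-.5,v.max()+.5)])
    for v in range(st[i][1],st[i][1]+st[i][3],2):
        uu=np.flatnonzero(m[v]);print(v,uu.min(),uu.max(),end=';')
    print()
for u in(262,278,294): print(u,a[245:270,u].sum(1)//3)
E
```

```text
time_s: 20.3
eef_pos: [485.5, -71.1, 63.2]
ee_rot: [-0.001, 0.994, -0.111, -0.003]
force: [-9.7, 2.8, 7.3]
grip_width: 0.694
grip_force: 40.0
time_s: 20.68
eef_pos: [487.8, -72.0, 63.6]
ee_rot: [0.0, 0.994, -0.111, 0.0]
force: [-0.1, 0.2, -0.7]
grip_width: 0.998
grip_force: 0.0
time_s: 21.3
eef_pos: [502.6, -75.4, 188.6]
ee_rot: [0.0, 0.994, -0.111, 0.0]
force: [0.3, -0.1, -0.3]
grip_width: 0.996
grip_force: 0.0
[39.65 -1.12]
blue [236 215  85  13 688]
255 217 224 [array([34.75, 13.54]), array([29.24, 13.66])]
278 218 226 [array([34.02, -1.33]), array([27.81, -1.31])]
300 219 226 [array([ 33.29, -15.58]), array([ 27.77, -15.66])]
215 236 239;217 236 269;219 236 320;221 237 320;223 246 320;225 258 317;227 301 304;
yel [234 204  86  13 804]
255 205 214 [array([42.87, 13.37]), array([36.11, 13.52])]
278 207 215 [array([41.48, -1.35]), array([35.39, -1.34])]
300 208 216 [array([ 40.77, -15.48]), array([ 34.66, -15.56])]
204 237 238;206 234 271;208 234 317;210 234 319;212 234 319;214 244 319;216 286 318;
262 [ 68  67  66  67  68  67  65  68  95 127 149 155 154 152 152 151 150 144
 135 132 135 135 133 134 134]
278 [ 66  67  68  67  68  67  66  70  99 135 151 157 155 153 151 151 149 143
 133 134 136 134 134 134 133]
294 [ 67  66  68  66  66  65  65  75 104 139 154 158 156 155 153 149 148 142
 131 132 136 135 136 136 133]
```

```bash
python3 -m pendant '-.046 0 0 0;-.046 0 0 0;0 0 .034 0;0 0 .034 0;0 0 0 0;0 0 0 0'
python3 - <<'E'
from h import *
w=cap('wrist','w8.png');np.save('w8.npy',w['pose']);s=ctrl.sense();print(s['eef_pos'],w['pose'].round(3))
a=cv2.imread('pics/w8.png');c=cv2.resize(a[150:400,160:420],None,fx=2.3,fy=2.3,interpolation=cv2.INTER_CUBIC);cv2.imwrite('pics/w8b.png',c)
E
```

```text
time_s: 22.1
eef_pos: [412.9, -55.0, 121.4]
ee_rot: [0.0, 0.994, -0.111, 0.0]
force: [0.8, 0.8, -0.4]
grip_width: 1.001
grip_force: 0.0
[413.06053587 -55.07970407 121.62205826] [[-2.21000e-01 -9.35000e-01 -2.77000e-01  4.81880e+02]
 [-9.75000e-01  2.12000e-01  6.40000e-02 -7.07750e+01]
 [-1.00000e-03  2.85000e-01 -9.59000e-01  2.64411e+02]
 [ 0.00000e+00  0.00000e+00  0.00000e+00  1.00000e+00]]
```

View pics/w8b.png

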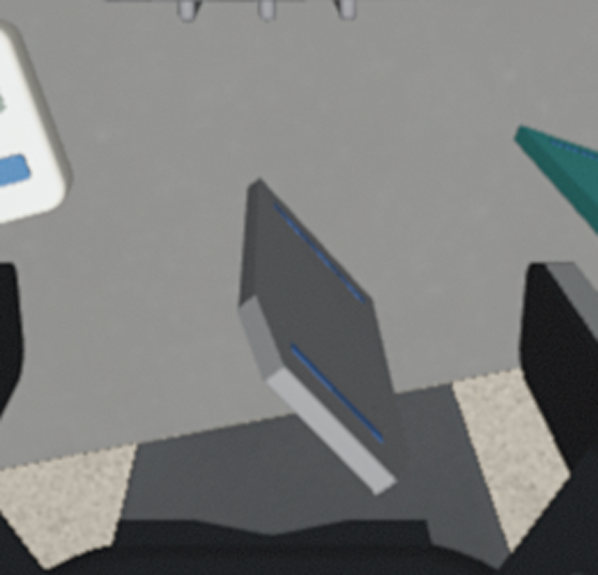

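My last picture view shows only foreground (a grey look-alike at (300,330)). The frame lies higher in the image, above v≈150, so I'll analyse it numerically.

Run:
```python
from h import *
np.set_printoptions(precision=2,suppress=True)
w=dict(cap('wrist'));f,cx,cy=K(w);a=w['color'];h=cv2.cvtColor(a,cv2.COLOR_RGB2HSV)
cen=proj(w,[[463.5,-65.4,90],[463.5+20*.976,-65.4-20*.218,109]]);print(cen)
u=int(cen[0,0])
for uu in(u-25,u,u+25):
  print(uu);print([tuple(int(x) for x in h[v,uu]) for v in range(20,160)])
```

```text
[[275.35 134.81]
 [274.79  90.05]]
250
[(40, 16, 140), (40, 16, 141), (40, 16, 141), (37, 16, 141), (42, 18, 144), (43, 18, 131), (40, 16, 93), (90, 9, 59), (100, 27, 56), (102, 22, 58), (102, 22, 58), (105, 27, 57), (105, 45, 57), (19, 41, 68), (21, 136, 142), (23, 145, 208), (24, 139, 235), (24, 136, 238), (24, 136, 237), (24, 137, 237), (24, 136, 237), (24, 137, 237), (24, 137, 237), (24, 137, 237), (24, 136, 237), (24, 137, 237), (24, 137, 237), (24, 137, 238), (23, 138, 239), (23, 145, 228), (22, 156, 186), (10, 55, 138), (111, 123, 172), (108, 170, 207), (107, 164, 214), (107, 162, 213), (107, 160, 213), (107, 160, 214), (107, 158, 215), (107, 160, 214), (107, 157, 215), (107, 155, 216), (107, 155, 217), (107, 154, 217), (107, 155, 216), (108, 163, 206), (108, 172, 182), (109, 181, 131), (109, 183, 106), (109, 178, 109), (109, 178, 112), (109, 181, 110), (109, 176, 110), (109, 180, 112), (108, 169, 128), (108, 158, 139), (108, 158, 113), (108, 161, 103), (109, 179, 108), (109, 182, 109), (110, 175, 109), (110, 174, 110), (110, 178, 109), (109, 177, 108), (109, 178, 110), (109, 
[... 4953 characters left out ...]
 181, 110), (109, 175, 118), (108, 166, 123), (108, 169, 110), (110, 163, 108), (111, 84, 127), (112, 29, 159), (115, 9, 162), (120, 7, 115), (120, 10, 77), (114, 17, 74), (113, 13, 77), (113, 13, 77), (120, 10, 76), (128, 13, 78), (120, 13, 77), (126, 16, 78), (120, 10, 78), (110, 10, 75), (113, 13, 79), (120, 9, 108), (120, 7, 147), (120, 6, 170), (120, 6, 185), (120, 5, 191), (120, 5, 188), (120, 5, 186), (120, 6, 184), (114, 7, 182), (120, 6, 180), (114, 7, 179), (120, 7, 177), (120, 6, 175), (120, 7, 176), (114, 7, 171), (126, 8, 157), (113, 8, 135), (0, 0, 126), (40, 5, 145), (30, 3, 148), (60, 2, 148), (45, 3, 148), (30, 3, 147), (45, 3, 147), (40, 5, 148), (45, 3, 148), (30, 3, 147)]
```

The frame shows clearly in this numeric view. The spacer's foot is still about 4 mm short of seated and the stack is slightly yawed. I'll get g and the exact poses from these edges.

```bash
cat > m.py <<'E'
from h import *
np.set_printoptions(precision=2,suppress=True)
F=[463.5,-65.4,-.22]
def inv(p): c,s=np.cos(F[2]),np.sin(F[2]); d=p[:2]-F[:2]; return np.array([c*d[0]+s*d[1],-s*d[0]+c*d[1]])
E
python3 - <<'E'
from m import *
w=cap('wrist');f,cx,cy=K(w)
E={250:dict(rim=133.6,base=121.8,foot=115.6,bt=66.6,yn=50.8,yf=33.8),275:dict(rim=133.6,base=121.6,foot=117.0,bt=67.8,yn=52.4,yf=35.2),300:dict(rim=133.5,base=120.9,foot=118.0,bt=68.9,yn=53.6,yf=36.2)}
Z=dict(rim=90,base=10,foot=11.2,bt=110.3,yn=109.1,yf=107.8)
for k in(1,1.015):
  for u,e in E.items():
    r={n:inv(ray(w,cx+(u-cx)*k,cy+(v-cy)*k,Z[n])) for n,v in e.items()}
    print(k,u,'y%.1f'%r['yn'][1],{n:round(float(r[n][0]-r['rim'][0]),2) for n in r},'rimx %.2f'%r['rim'][0],'g',r['yn'][0]-r['rim'][0]-14.92, r['yf'][0]-r['rim'][0]-20.79)
# rim width check
g=w['color'].astype(int).sum(2)//3
print('rimrow',g[137,205:345].tolist())
E
```

```text
1 250 y9.7 {'rim': 0.0, 'base': -0.6, 'foot': 3.57, 'bt': 28.27, 'yn': 34.18, 'yf': 40.5} rimx 0.65 g 19.263591944840307 19.71145778126101
1 275 y-0.2 {'rim': 0.0, 'base': -0.48, 'foot': 2.63, 'bt': 27.83, 'yn': 33.6, 'yf': 40.0} rimx 0.61 g 18.682992697529812 19.21201672608629
1 300 y-10.0 {'rim': 0.0, 'base': -0.08, 'foot': 1.92, 'bt': 27.38, 'yn': 33.12, 'yf': 39.6} rimx 0.62 g 18.201453180473067 18.80958432181462
1.015 250 y9.8 {'rim': 0.0, 'base': -0.28, 'foot': 3.94, 'bt': 28.55, 'yn': 34.54, 'yf': 40.93} rimx 1.12 g 19.616777763709848 20.143106113533896
1.015 275 y-0.1 {'rim': 0.0, 'base': -0.16, 'foot': 2.99, 'bt': 28.1, 'yn': 33.95, 'yf': 40.43} rimx 1.08 g 19.02938342082895 19.63799042684552
1.015 300 y-10.1 {'rim': 0.0, 'base': 0.25, 'foot': 2.26, 'bt': 27.65, 'yn': 33.46, 'yf': 40.02} rimx 1.09 g 18.542121856086986 19.23088927005776
rimrow [174, 173, 174, 175, 174, 175, 174, 173, 174, 174, 174, 174, 173, 174, 174, 175, 172, 155, 148, 159, 172, 175, 175, 174, 174, 176, 175, 175, 175, 175, 176, 176, 177, 177, 176, 176, 177, 177, 178, 179, 179, 180, 179, 180, 180, 180, 180, 180, 180, 180, 180, 181, 180, 182, 181, 181, 182, 182, 182, 182, 183, 182, 183, 183, 183, 183, 184, 184, 184, 184, 184, 185, 184, 184, 185, 186, 185, 185, 185, 185, 185, 185, 186, 185, 186, 187, 186, 185, 186, 186, 186, 187, 187, 186, 187, 187, 187, 187, 187, 188, 187, 188, 188, 188, 188, 188, 187, 187, 187, 187, 188, 187, 188, 188, 188, 188, 189, 188, 188, 189, 187, 172, 153, 151, 169, 176, 175, 175, 175, 175, 175, 175, 175, 174, 174, 174, 174, 174, 175, 175]
```

```bash
python3 -m pendant '.034 -.0006 0 0;.033 0 0 0;0 0 .028 0;0 0 .028 0;0 0 0 0' 1 && python3 -m pendant '0 0 0 0;0 0 0 0;0 0 0 0;0 0 0 0;0 0 0 0' 0 20 && python3 -m pendant '.002 0 0 0;.002 0 0 0;0 0 0 0'
```

```text
time_s: 22.88
eef_pos: [477.4, -68.8, 63.9]
ee_rot: [-0.0, 0.994, -0.111, -0.001]
force: [0.8, -0.0, 0.7]
grip_width: 1.001
grip_force: 0.0
time_s: 23.5
eef_pos: [479.0, -69.4, 66.0]
ee_rot: [0.0, 0.994, -0.111, 0.002]
force: [-0.6, 0.1, 6.5]
grip_width: 0.69
grip_force: 21.0
time_s: 23.88
eef_pos: [480.9, -69.8, 65.6]
ee_rot: [-0.0, 0.994, -0.111, -0.001]
force: [-10.6, 1.9, 13.5]
grip_width: 0.691
grip_force: 22.1
```

```bash
python3 -m pendant '.001 0 -.0015 0;.001 0 -.0005 0;0 0 0 0' && python3 -m pendant '.0015 0 0 0;0 0 0 0' && python3 -m pendant '.0015 0 0 0;0 0 0 0'
```

```text
time_s: 24.25
eef_pos: [481.8, -69.8, 66.4]
ee_rot: [-0.0, 0.994, -0.111, -0.003]
force: [-10.1, 1.2, 3.6]
grip_width: 0.692
grip_force: 21.8
time_s: 24.5
eef_pos: [482.6, -69.9, 66.3]
ee_rot: [-0.001, 0.994, -0.111, -0.004]
force: [-13.8, 1.5, 4.8]
grip_width: 0.689
grip_force: 22.2
time_s: 24.75
eef_pos: [483.6, -70.2, 66.2]
ee_rot: [-0.001, 0.994, -0.111, -0.004]
force: [-15.1, 1.7, 7.0]
grip_width: 0.691
grip_force: 23.6
```

```bash
python3 -m pendant '0 0 0 0;0 0 0 0;0 0 0 0' 1 && python3 -m pendant '0 0 -.028 0;0 0 -.028 0;-.035 0 0 0;-.035 0 0 0;0 0 0 0;0 0 0 0'
cat > meas.py <<'E'
from m import *
from scipy.ndimage import gaussian_filter1d
def run():
    w=cap('wrist');f,cx,cy=K(w);a=w['color'].astype(float);k=1.015;s=ctrl.sense();print('tcp',inv(s['eef_pos']),s['eef_pos'][2])
    h=cv2.cvtColor(w['color'],cv2.COLOR_RGB2HSV)
    for u in(250,262,275,288,300):
        col=h[:,u-2:u+3].astype(float).mean(1);sat,val=col[:,1],col[:,2]
        out=[]
        hue=h[:,u]
        # segments: yellow, blue top (bright), blue face, tray, plate face, rim
        rows=np.arange(420)
        blue=np.flatnonzero((h[:,u,0]>100)&(h[:,u,0]<118)&(h[:,u,1]>110)&(rows<200))
        yel=np.flatnonzero((h[:,u,0]>15)&(h[:,u,0]<32)&(h[:,u,1]>90)&(rows<blue.min()))
        foot=blue.max()
        def cross(x,i0,lev,up):
            for i in range(i0,i0+25):
                if (x[i]<lev<=x[i+1]) if up else (x[i]>lev>=x[i+1]): return i+(lev-x[i])/(x[i+1]-x[i])
        fs=cross(sat,foot-3,90,False); dk=cross(val,int(fs)+2,125,False); rim=cross(val,int(dk)+4,125,True)
        bt=cross(val,blue.min()+4,155,False)
        ye=yel.max()+.5 if len(yel) else np.nan; yf=yel.min()-.5 if len(yel) else np.nan
        P=lambda v,z: inv(ray(w,cx+(u-cx)*k,cy+(v-cy)*k,z))
        r=P(rim,90)
        print(u,'px',np.array([yf,ye,bt,fs,dk,rim]),'y %.1f'%r[1],'yf %.2f yn %.2f bt %.2f foot %.2f base %.2f'%tuple((P(v,z)-r)[0] for v,z in((yf,107.8),(ye,109.1),(bt,110.3),(fs,11.2),(dk,10))),'gap %.2f'%(P(fs,11.2)-P(dk,10))[0])
run()
E
python3 meas.py
```

```text
time_s: 25.12
eef_pos: [487.1, -71.2, 66.8]
ee_rot: [0.0, 0.994, -0.111, 0.0]
force: [-0.3, -0.3, -0.3]
grip_width: 1.001
grip_force: 0.0
time_s: 25.88
eef_pos: [419.3, -56.0, 122.9]
ee_rot: [0.0, 0.994, -0.111, 0.001]
force: [0.5, 0.1, -0.2]
grip_width: 0.997
grip_force: 0.0
tcp [-45.07  -0.42] 122.82208861167979Traceback (most recent call last):
  File "meas.py", line 24, in <module>
    run()
    ~~~^^
  File "meas.py", line 22, in run
    r=P(rim,90)
  File "meas.py", line 21, in <lambda>
    P=lambda v,z: inv(ray(w,cx+(u-cx)*k,cy+(v-cy)*k,z))
                                            ~^~~
TypeError: unsupported operand type(s) for -: 'NoneType' and 'float'
```

Run:
```python
from m import *
w=cap('wrist');h=cv2.cvtColor(w['color'],cv2.COLOR_RGB2HSV)
for u in(250,275,300): print(u,[tuple(int(x) for x in h[v,u]) for v in range(40,170)])
```

```text
250 [(40, 17, 138), (40, 17, 138), (43, 18, 131), (39, 18, 101), (45, 8, 61), (100, 28, 54), (108, 23, 56), (90, 13, 57), (105, 27, 56), (98, 18, 56), (108, 22, 57), (98, 18, 56), (110, 14, 55), (90, 14, 54), (90, 5, 48), (60, 14, 36), (0, 10, 25), (120, 9, 27), (70, 77, 40), (68, 111, 85), (67, 117, 111), (68, 132, 95), (68, 142, 86), (68, 141, 87), (68, 141, 87), (68, 139, 86), (68, 139, 88), (67, 141, 87), (68, 139, 88), (68, 142, 88), (68, 138, 87), (69, 142, 88), (68, 138, 87), (67, 135, 87), (68, 142, 88), (68, 141, 87), (68, 141, 87), (68, 142, 88), (68, 141, 87), (68, 141, 87), (68, 142, 88), (68, 138, 87), (68, 135, 89), (67, 141, 87), (68, 138, 87), (68, 142, 88), (67, 136, 88), (69, 141, 87), (68, 141, 87), (68, 139, 88), (68, 141, 87), (68, 138, 76), (67, 68, 49), (130, 10, 77), (120, 7, 138), (114, 7, 172), (120, 6, 174), (120, 7, 174), (120, 6, 173), (8, 6, 166), (21, 63, 154), (22, 92, 136), (21, 28, 129), (21, 12, 149), (24, 16, 155), (24, 17, 153), (24, 17, 153), (24, 17, 154), (24, 17, 153), (25, 18, 153), (24, 17, 154), (24, 17, 153), (24, 17, 154), (25, 18, 154), 
[... 4176 characters left out ...]
), (22, 160, 147), (22, 160, 151), (23, 152, 191), (23, 141, 229), (24, 138, 237), (24, 136, 234), (24, 137, 234), (24, 137, 234), (24, 137, 234), (24, 136, 234), (24, 137, 234), (24, 137, 234), (24, 136, 234), (24, 138, 235), (24, 138, 236), (24, 141, 234), (23, 118, 210), (120, 56, 158), (108, 178, 201), (107, 158, 215), (107, 151, 216), (107, 152, 215), (107, 153, 213), (107, 156, 212), (107, 159, 210), (107, 160, 209), (107, 161, 209), (107, 163, 208), (107, 168, 207), (108, 162, 202), (111, 110, 186), (114, 30, 168), (120, 3, 167), (120, 6, 168), (114, 8, 164), (120, 8, 153), (113, 7, 138), (90, 2, 128), (30, 4, 140), (45, 4, 144), (30, 2, 143), (40, 5, 144), (30, 4, 143), (45, 4, 145)]
```

The stack has tipped forward onto the front plate: the seal rebounded when I released the spacer. That exposes the seal, so I'll measure g directly from it and then push the stack back from above the rim.

Run:
```python
from m import *
w=cap('wrist');f,cx,cy=K(w)
Z={'sealtop':(43.3,101.9),'sealbot':(92.7,25.65),'casfoot_back':(99.8,10),'casWinTop':(127.8,108),'castop_near':(142.6,108),'sptop_near':(156.6,108),'rim_outer':(161.3,90)}
for k in(1,1.015):
  print(k,{n:inv(ray(w,277,cy+(v-cy)*k,z))[0].round(2) for n,(v,z) in Z.items()})
g=w['color'].astype(int).sum(2)//3
print(g[150:175,275],g[150:175,262],g[150:175,290])
h=cv2.cvtColor(w['color'],cv2.COLOR_RGB2HSV)
for v in(132,136,140,148,152): 
  b=np.flatnonzero((h[v,200:360,1]>110))+200; print(v,b.min(),b.max())
for v in(50,75): print(v,g[v,225:330].tolist())
```

```text
1 {'sealtop': np.float64(44.72), 'sealbot': np.float64(25.06), 'casfoot_back': np.float64(20.47), 'casWinTop': np.float64(11.09), 'castop_near': np.float64(4.88), 'sptop_near': np.float64(-1.12), 'rim_outer': np.float64(-6.46)}
1.015 {'sealtop': np.float64(45.62), 'sealbot': np.float64(26.04), 'casfoot_back': np.float64(21.45), 'casWinTop': np.float64(11.54), 'castop_near': np.float64(5.25), 'sptop_near': np.float64(-0.83), 'rim_outer': np.float64(-6.17)}
[140 139 139 137 136 132 131 144 163 166 161 148 128 125 147 151 147 147
 140 132 130 140 144 142 144] [140 139 138 138 137 133 137 149 165 166 162 151 133 127 139 143 142 142
 143 142 143 142 142 143 143] [141 139 138 138 135 132 139 155 165 165 161 148 134 127 139 143 141 142
 142 143 141 143 143 143 142]
132 213 340
136 217 341
140 214 340
148 216 337
152 223 330
50 [53, 53, 54, 57, 54, 56, 56, 55, 56, 55, 54, 53, 55, 55, 56, 55, 55, 58, 58, 56, 54, 55, 54, 54, 52, 54, 52, 53, 54, 52, 55, 55, 57, 56, 55, 55, 57, 53, 53, 54, 52, 53, 53, 53, 55, 54, 54, 53, 53, 56, 56, 55, 55, 53, 54, 54, 54, 55, 56, 56, 56, 54, 54, 53, 54, 56, 55, 53, 53, 53, 51, 55, 55, 56, 55, 55, 53, 54, 56, 55, 56, 54, 55, 55, 54, 53, 54, 51, 54, 54, 54, 54, 55, 54, 53, 55, 55, 54, 55, 52, 53, 55, 57, 56, 52]
75 [171, 164, 114, 53, 23, 26, 27, 27, 27, 25, 25, 27, 42, 59, 60, 60, 60, 60, 59, 60, 61, 59, 60, 60, 59, 59, 58, 58, 60, 61, 60, 58, 59, 59, 60, 59, 60, 59, 60, 59, 59, 58, 61, 58, 57, 60, 58, 59, 60, 58, 59, 59, 59, 59, 60, 57, 60, 60, 59, 60, 58, 58, 59, 61, 60, 60, 59, 59, 59, 59, 60, 60, 60, 61, 59, 59, 60, 60, 61, 59, 59, 58, 59, 59, 60, 58, 60, 58, 51, 35, 24, 29, 27, 28, 27, 27, 23, 29, 83, 146, 170, 172, 170, 170, 169]
```

```bash
python3 -m pendant '-.005 0 0 0;0 0 .012 0;0 0 .012 0;0 0 0 0;0 0 0 0;0 0 0 0' 0 20 && python3 -m pendant '.012 0 0 0;.012 0 0 0;.006 0 0 0;.004 0 0 0;.004 0 0 0;.004 0 0 0;.004 0 0 0;.004 0 0 0;0 0 0 0'
```

```text
time_s: 26.78
eef_pos: [413.9, -54.6, 98.8]
ee_rot: [0.0, 0.994, -0.111, 0.0]
force: [-0.7, 0.1, -0.4]
grip_width: -0.002
grip_force: 0.0
time_s: 27.9
eef_pos: [462.6, -65.6, 98.6]
ee_rot: [0.0, 0.994, -0.111, 0.0]
force: [-0.0, 0.8, -0.7]
grip_width: 0.006
grip_force: 0.0
```

```bash
python3 -m pendant '.004 0 0 0;.004 0 0 0;.003 0 0 0;.002 0 0 0;.002 0 0 0;0 0 0 0' && python3 -m pendant '.002 0 0 0;0 0 0 0' && python3 -m pendant '.002 0 0 0;0 0 0 0'
```

```text
time_s: 28.65
eef_pos: [477.1, -68.9, 98.6]
ee_rot: [-0.0, 0.994, -0.111, -0.0]
force: [-0.5, -0.2, 1.0]
grip_width: 0.003
grip_force: 0.0
time_s: 28.9
eef_pos: [479.1, -69.4, 98.6]
ee_rot: [0.0, 0.994, -0.111, 0.0]
force: [1.2, 0.3, -0.5]
grip_width: 0.0
grip_force: 0.0
time_s: 29.15
eef_pos: [481.1, -69.8, 98.6]
ee_rot: [0.0, 0.994, -0.111, 0.0]
force: [-0.5, -0.2, -0.4]
grip_width: -0.003
grip_force: 0.0
```

```bash
python3 -m pendant '.0015 0 0 0;0 0 0 0' && python3 -m pendant '-.033 0 -.01 0;-.033 0 -.013 0;0 0 0 0;0 0 0 0'
python3 - <<'E'
from m import *
w=cap('wrist');s=ctrl.sense();h=cv2.cvtColor(w['color'],cv2.COLOR_RGB2HSV);print(inv(s['eef_pos']))
def runs(u):
    L=[]
    for v in range(20,170):
        H,S,V=[int(x) for x in h[v,u]]
        c='Y' if 15<H<32 and S>90 else 'B' if 100<H<118 and S>110 else 'G' if 55<H<80 and S>70 else 'k' if V<65 else 'd' if V<115 else 'w'
        if L and L[-1][0]==c: L[-1][2]=v
        else: L.append([c,v,v])
    return L
for u in(250,275,300): print(u,' '.join(f'{c}{a}-{b}' for c,a,b in runs(u)))
E
```

```text
time_s: 29.4
eef_pos: [482.3, -70.1, 98.5]
ee_rot: [-0.0, 0.994, -0.111, -0.0]
force: [-1.6, -0.0, 0.6]
grip_width: -0.002
grip_force: 0.6
time_s: 29.9
eef_pos: [418.7, -55.8, 121.7]
ee_rot: [0.0, 0.994, -0.111, 0.001]
force: [0.6, -0.6, -1.1]
grip_width: -0.0
grip_force: 0.0
[-45.77  -0.4 ]
250 w20-40 d41-41 k42-46 d47-47 Y48-64 B65-116 d117-117 w118-129 d130-145 w146-169
275 w20-40 d41-41 k42-46 Y47-63 w64-64 B65-116 w117-129 d130-145 w146-169
300 w20-40 d41-41 k42-45 d46-46 Y47-63 w64-64 B65-116 w117-129 d130-145 w146-169
```

The stack now leans back squarely against the seal (cassette 47-63, spacer 65-116, and tray visible 117-129 px in all three columns). Computing the free gap at tray level.

Run:
```python
from m import *
w=cap('wrist');f,cx,cy=K(w)
h=cv2.cvtColor(w['color'],cv2.COLOR_RGB2HSV).astype(float)
print(h[112:134,275,1:].tolist(), h[112:134,265:286,2].mean(1).round().tolist())
def x(v,z,k=1.015): return inv(ray(w,275,cy+(v-cy)*k,z))[0]
import itertools
S=h[:,265:286,1].mean(1);V=h[:,265:286,2].mean(1)
def cr(a,lo,hi,l):
    for i in range(lo,hi):
        if (a[i]-l)*(a[i+1]-l)<=0: return i+(l-a[i])/(a[i+1]-a[i])
foot=cr(S,112,122,90);base=cr(V,122,138,125);rim=cr(V,138,152,125);bt=cr(V,68,90,155);
print(foot,base,rim,bt)
for k in(1,1.015):
  print(k,'foot',x(foot,11.25,k),'base',x(base,10,k),'rim',x(rim,90,k),'bt',x(bt,110.3,k),'yn',x(64,109.1,k),'yf',x(46.6,107.8,k))
```

```text
[[183.0, 103.0], [174.0, 107.0], [169.0, 125.0], [167.0, 136.0], [164.0, 112.0], [82.0, 121.0], [24.0, 157.0], [7.0, 178.0], [6.0, 179.0], [6.0, 178.0], [6.0, 178.0], [6.0, 177.0], [6.0, 178.0], [7.0, 178.0], [6.0, 178.0], [6.0, 179.0], [7.0, 174.0], [7.0, 146.0], [11.0, 93.0], [10.0, 74.0], [10.0, 74.0], [13.0, 77.0]] [104.0, 106.0, 116.0, 123.0, 109.0, 123.0, 158.0, 177.0, 179.0, 178.0, 178.0, 178.0, 178.0, 178.0, 178.0, 179.0, 175.0, 152.0, 98.0, 72.0, 76.0, 77.0]
116.84232121922626 129.50217580504787 145.82794307891334 79.41645462256149
1 foot 8.880932254828387 base 0.38763545428234325 rim 0.5414306451897626 bt 29.727823602622678 yn 35.558874065117 yf 42.086739631452936
1.015 foot 9.709252509545248 base 1.1089704281533868 rim 0.933176175577235 bt 30.41612093034381 yn 36.3228237808982 yf 42.93311531922036
```

Every estimate is now above 20 (about 20.1 to 21.2, mean near 20.6), so two spacers it is. I'll fetch the second one and hold it at the pads' leading edge, so the pads don't reach past it onto the stack.

```bash
python3 -m pendant '0 0 -.032 0;0 0 -.032 0;0 0 0 -.155;0 0 0 -.155;0 0 0 -.155;.0236 -.0451 0 0;.0236 -.0451 0 0;.0236 -.0451 0 0;.0236 -.0451 0 0;.0236 -.0451 0 0' 1 30 && python3 -m pendant '0 0 0 0;0 0 0 0'
python3 - <<'E'
from m import *
s=ctrl.sense();p=s['eef_pos'];print(p,.9734*p[0]+.229*p[1],-.229*p[0]+.9734*p[1])
w=cap('wrist');f,cx,cy=K(w);h=cv2.cvtColor(w['color'],cv2.COLOR_RGB2HSV)
m=cv2.inRange(h,(100,120,50),(125,255,255));n,l,st,ce=cv2.connectedComponentsWithStats(m);i=1+st[1:,4].argmax();print(st[i])
m=l==i
for u in(st[i][0]+st[i][2]//2+d for d in(-25,0,25)):
    v=np.flatnonzero(m[:,u]).max()+.5
    for k in(1,1.015):
        q=ray(w,cx+(u-cx)*k,cy+(v-cy)*k,105);print(u,v,q,.9734*q[0]+.229*q[1],-.229*q[0]+.9734*q[1])
E
```

```text
time_s: 31.25
eef_pos: [479.3, 193.6, 185.1]
ee_rot: [0.0, 0.993, 0.121, -0.0]
force: [0.1, -0.4, 0.1]
grip_width: 0.998
grip_force: 0.0
time_s: 31.5
eef_pos: [478.7, 191.3, 185.0]
ee_rot: [0.0, 0.993, 0.121, -0.001]
force: [0.5, -0.5, -0.4]
grip_width: 1.001
grip_force: 0.0
[478.71 191.32 185.04] 509.78790817328206 76.607661340304
[ 228  164   87   38 2485]
246 201.5 [478.1  212.58 105.  ] 514.062987992892 97.44197616348389
246 201.5 [478.02 212.87 105.  ] 514.057025030017 97.74108195980227
271 200.5 [482.52 197.43 105.  ] 514.8950234371429 81.67743682957125
271 200.5 [482.51 197.49 105.  ] 514.9015388104912 81.73995552267579
296 200.5 [486.3  182.13 105.  ] 515.0690700972367 65.92318328349558
296 200.5 [486.35 181.96 105.  ] 515.0781942454623 65.74953458289343
```

```bash
python3 -m pendant '.0005 -.002 .045 0;0 0 .045 0;0 0 .041 0;0 0 0 0' 1 30 && python3 -m pendant '0 0 0 0;0 0 0 0;0 0 0 0;0 0 0 0;0 0 0 0' 0 30
```

```text
time_s: 32.05
eef_pos: [477.3, 192.5, 52.8]
ee_rot: [0.0, 0.993, 0.12, -0.003]
force: [0.0, -0.1, 1.1]
grip_width: 0.996
grip_force: 0.0
time_s: 32.67
eef_pos: [480.0, 193.7, 56.7]
ee_rot: [0.0, 0.993, 0.121, 0.002]
force: [-0.1, -1.3, 6.9]
grip_width: 0.695
grip_force: 32.6
```

```bash
python3 -m pendant '0 0 -.03 0;0 0 -.045 0;0 0 -.06 0;0 0 0 .155;0 0 0 .155;0 0 0 .155;.002 .05 0 0;.002 .05 0 0;.002 .05 0 0;.002 .05 0 0' && python3 -m pendant '.002 .05 0 0;0 0 0 0;0 0 0 0'
python3 - <<'E'
from m import *
w=cap('wrist');f,cx,cy=K(w);s=ctrl.sense();k=1.015
print('tcp',s['eef_pos'],inv(s['eef_pos']),s['ee_rot'])
h=cv2.cvtColor(w['color'],cv2.COLOR_RGB2HSV);m=cv2.inRange(h,(100,120,40),(125,255,255));m[:190]=0
n,l,st,ce=cv2.connectedComponentsWithStats(m);i=1+st[1:,4].argmax();m=l==i;print(st[i])
for u in(245,275,305):
    v=np.flatnonzero(m[:,u]).min();p=ray(w,cx+(u-cx)*k,cy+(v-.5-cy)*k,s['eef_pos'][2]-52.5);print(u,v,inv(p))
v=st[i][1]+8;uu=np.flatnonzero(m[v]);print(uu.min(),uu.max())
E
```

```text
time_s: 33.92
eef_pos: [441.8, -4.6, 190.7]
ee_rot: [0.0, 0.994, -0.111, 0.001]
force: [1.3, 0.2, -1.2]
grip_width: 0.697
grip_force: 33.3
time_s: 34.3
eef_pos: [433.2, -52.0, 190.2]
ee_rot: [0.0, 0.994, -0.111, 0.001]
force: [-1.1, 0.9, -0.5]
grip_width: 0.694
grip_force: 33.3
tcp [433.23 -51.55 190.07] [-32.56   6.91] [-0.    0.99 -0.11  0.  ]
[  191   210   174   118 17222]
245 211 [-25.19  25.01]
275 210 [-24.65   8.03]
305 210 [-24.71  -8.93]
222 334
```

```bash
python3 -m pendant '.0339 .0074 0 0;0 0 .035 0;0 0 .03 0;0 0 0 0' && python3 -m pendant '0 0 .025 0;0 0 .02 0;0 0 .01 0;0 0 0 0' && python3 -m pendant '0 0 .003 0;0 0 0 0' && python3 -m pendant '0 0 .002 0;0 0 0 0'
```

```text
time_s: 34.85
eef_pos: [463.7, -65.6, 123.4]
ee_rot: [-0.001, 0.994, -0.11, -0.002]
force: [0.4, -1.0, 0.1]
grip_width: 0.694
grip_force: 33.2
time_s: 35.35
eef_pos: [464.8, -66.8, 70.2]
ee_rot: [0.0, 0.994, -0.111, 0.0]
force: [-0.6, -0.3, -0.2]
grip_width: 0.691
grip_force: 33.3
time_s: 35.6
eef_pos: [464.7, -67.0, 67.0]
ee_rot: [0.0, 0.994, -0.111, 0.0]
force: [0.0, 0.7, -0.4]
grip_width: 0.693
grip_force: 33.3
time_s: 35.85
eef_pos: [464.5, -67.0, 64.6]
ee_rot: [-0.0, 0.994, -0.111, -0.0]
force: [-1.0, -0.8, -1.4]
grip_width: 0.693
grip_force: 33.3
```

```bash
python3 -m pendant '0 0 .0015 0;0 0 0 0' - 20 && python3 -m pendant '.002 0 0 0;.002 0 0 0;.002 0 0 0;0 0 0 0' && python3 -m pendant '.0015 0 .0002 0;0 0 0 0' && python3 -m pendant '.0015 0 .0002 0;0 0 0 0'
```

```text
time_s: 36.1
eef_pos: [464.9, -67.1, 63.7]
ee_rot: [0.0, 0.994, -0.111, 0.001]
force: [-1.6, 1.5, 6.7]
grip_width: 0.696
grip_force: 33.9
time_s: 36.6
eef_pos: [470.5, -68.4, 63.5]
ee_rot: [0.0, 0.994, -0.111, 0.0]
force: [-1.7, 0.1, 6.7]
grip_width: 0.689
grip_force: 34.1
time_s: 36.85
eef_pos: [472.0, -68.7, 63.4]
ee_rot: [0.0, 0.994, -0.111, 0.0]
force: [-2.0, 1.0, 7.7]
grip_width: 0.695
grip_force: 34.2
time_s: 37.1
eef_pos: [473.5, -69.0, 63.3]
ee_rot: [0.0, 0.994, -0.111, 0.0]
force: [-1.6, 1.0, 6.5]
grip_width: 0.696
grip_force: 34.3
```

```bash
python3 -m pendant '.0015 0 .0002 0;0 0 0 0' && python3 -m pendant '.0015 0 .0002 0;0 0 0 0' && python3 -m pendant '.0015 0 .0002 0;0 0 0 0'
```

```text
time_s: 37.35
eef_pos: [475.0, -69.4, 63.1]
ee_rot: [0.0, 0.994, -0.111, 0.0]
force: [-3.3, 0.9, 8.2]
grip_width: 0.687
grip_force: 34.4
time_s: 37.6
eef_pos: [476.2, -69.6, 62.9]
ee_rot: [0.0, 0.994, -0.111, -0.0]
force: [-3.9, 1.2, 9.8]
grip_width: 0.692
grip_force: 35.6
time_s: 37.85
eef_pos: [477.3, -69.8, 62.7]
ee_rot: [-0.0, 0.994, -0.111, -0.001]
force: [-6.6, 1.6, 11.0]
grip_width: 0.694
grip_force: 37.2
```

```bash
python3 -m pendant '-.001 0 -.0005 0;-.001 0 -.0005 0;0 0 0 0' && python3 -m pendant '0 0 0 0;0 0 0 0;0 0 0 0' 1 && python3 -m pendant '0 0 -.03 0;0 0 -.03 0;-.03 0 0 0;-.03 0 0 0;0 0 0 0;0 0 0 0'
cat > v.py <<'E'
from m import *
w=cap('wrist');s=ctrl.sense();h=cv2.cvtColor(w['color'],cv2.COLOR_RGB2HSV);print(inv(s['eef_pos']),s['eef_pos'])
def runs(u):
    L=[]
    for v in range(20,190):
        H,S,V=[int(x) for x in h[v,u]]
        b='B' if V>160 else 'b'
        c='Y' if 15<H<32 and S>90 else b if 100<H<118 and S>110 else 'G' if 55<H<80 and S>70 else 'k' if V<65 else 'd' if V<115 else 'w'
        if L and L[-1][0]==c: L[-1][2]=v
        else: L.append([c,v,v])
    return L
for u in(250,275,300): print(u,' '.join(f'{c}{a}-{b}' for c,a,b in runs(u)))
E
python3 v.py
```

```text
time_s: 38.22
eef_pos: [475.7, -69.5, 63.0]
ee_rot: [-0.0, 0.994, -0.111, 0.0]
force: [-1.7, 1.2, 0.8]
grip_width: 0.689
grip_force: 34.3
time_s: 38.6
eef_pos: [475.8, -69.6, 63.1]
ee_rot: [0.0, 0.994, -0.111, 0.0]
force: [-0.5, 0.3, 0.5]
grip_width: 1.0
grip_force: 0.0
time_s: 39.35
eef_pos: [417.9, -56.6, 123.4]
ee_rot: [0.0, 0.994, -0.111, 0.001]
force: [0.9, -0.1, -0.0]
grip_width: 0.999
grip_force: 0.0
[-46.36  -1.33] [417.97 -56.58 123.25]
250 w20-39 d40-40 k41-45 Y46-62 w63-63 B64-77 b78-79 B80-93 b94-123 w124-128 d129-143 w144-189
275 w20-39 d40-40 k41-44 d45-45 Y46-62 w63-63 B64-77 b78-79 B80-93 b94-123 w124-128 d129-143 w144-189
300 w20-38 d39-39 k40-44 d45-45 Y46-61 w62-62 B63-77 b78-78 B79-93 b94-123 w124-128 d129-143 w144-189
```

All three plates lean back squarely: cassette 46-62, spacers 64-79 and 80-123 px, with tray visible in front. Now the wedge.

```bash
python3 -m pendant '0 0 -.035 0;0 0 -.035 0;0 0 0 -.155;0 0 0 -.155;0 0 0 -.155;.0359 -.0379 0 0;.0359 -.0379 0 0;.0359 -.0379 0 0;.0359 -.0379 0 0;.0359 -.0379 0 0' 1 30 && python3 -m pendant '.0359 -.0379 0 0;0 0 0 0;0 0 0 0'
python3 - <<'E'
from m import *
s=ctrl.sense();p=s['eef_pos'];al=lambda q:(.9734*q[0]+.229*q[1],-.229*q[0]+.9734*q[1]);print(p,al(p))
w=cap('wrist');f,cx,cy=K(w);k=1.015;h=cv2.cvtColor(w['color'],cv2.COLOR_RGB2HSV);v0=w['color']
cv2.imwrite('pics/w9.png',v0[:,:,::-1])
m=cv2.inRange(h,(4,120,50),(16,255,255));n,l,st,ce=cv2.connectedComponentsWithStats(m);
for i in np.argsort(-st[:,4])[:5]: print(st[i])
u=270
i=[j for j in np.argsort(-st[:,4]) if j and st[j][4]>500][0]; u=st[i][0]+st[i][2]//2
L=[]
for v in range(st[i][1]-10,st[i][1]+st[i][3]+12): L.append((v,int(h[v,u,0]),int(h[v,u,1]),int(h[v,u,2])))
print(u,L)
for r in range(st[i][1],st[i][1]+st[i][3],5):
    uu=np.flatnonzero(m[r]);print(r,uu.min(),uu.max(),end='; ')
for v in(st[i][1],st[i][1]+st[i][3]): print(v,al(ray(w,cx+(u-cx)*k,cy+(v-cy)*k,115)))
E
```

```text
time_s: 40.65
eef_pos: [547.4, 172.5, 192.8]
ee_rot: [0.0, 0.993, 0.121, 0.0]
force: [-0.1, -1.3, 0.2]
grip_width: 0.998
grip_force: 0.0
time_s: 41.02
eef_pos: [571.9, 215.8, 192.6]
ee_rot: [0.0, 0.993, 0.121, -0.0]
force: [-0.1, 0.7, 0.0]
grip_width: 1.0
grip_force: 0.0
[571.88 215.76 192.56] (np.float64(606.0793043167238), np.float64(79.06468706094935))
[     0      0    560    420 230967]
[ 223  168   94   54 4121]
[380 356  11   7  57]
[106  66   8   7  36]
[127  98   5   3   6]
270 [(158, 98, 4, 239), (159, 96, 5, 240), (160, 98, 4, 239), (161, 98, 4, 239), (162, 96, 5, 240), (163, 90, 4, 239), (164, 98, 5, 225), (165, 103, 9, 192), (166, 106, 20, 193), (167, 143, 11, 183), (168, 10, 105, 195), (169, 14, 159, 224), (170, 15, 150, 231), (171, 16, 142, 231), (172, 16, 140, 231), (173, 16, 142, 228), (174, 15, 160, 204), (175, 13, 178, 146), (176, 12, 181, 120), (177, 12, 178, 163), (178, 13, 170, 203), (179, 14, 159, 220), (180, 14, 153, 229), (181, 14, 153, 231), (182, 14, 152, 232), (183, 14, 156, 223), (184, 13, 162, 187), (185, 10, 143, 102), (186, 10, 33, 46), (187, 6, 27, 47
[... 515 characters left out ...]
225), (213, 14, 162, 223), (214, 14, 162, 224), (215, 14, 162, 223), (216, 14, 164, 223), (217, 14, 166, 220), (218, 13, 172, 212), (219, 13, 162, 200), (220, 11, 79, 194), (221, 26, 9, 210), (222, 72, 5, 237), (223, 68, 4, 240), (224, 60, 3, 239), (225, 60, 4, 239), (226, 53, 4, 230), (227, 60, 4, 203), (228, 100, 9, 179), (229, 106, 17, 194), (230, 103, 9, 205), (231, 60, 3, 223), (232, 53, 4, 237), (233, 48, 5, 239)]
168 285 310; 173 229 309; 178 229 311; 183 228 312; 188 229 311; 193 227 313; 198 225 315; 203 224 315; 208 224 315; 213 224 315; 218 225 313; 168 (np.float64(632.8299024782239), np.float64(84.86264186006582))
222 (np.float64(597.5076242382936), np.float64(84.69462215936503))
```

```bash
python3 -m pendant '.0005 -.0055 .035 0;0 0 .045 0;0 0 .035 0;0 0 0 0;0 0 0 0' 1 90 && python3 -m pendant '0 0 0 0;0 0 0 0;0 0 0 0;0 0 0 0;0 0 0 0' 0 90
```

```text
time_s: 41.7
eef_pos: [572.0, 221.2, 80.1]
ee_rot: [-0.0, 0.993, 0.12, 0.001]
force: [-0.2, 0.4, 0.0]
grip_width: 1.001
grip_force: 0.0
time_s: 42.32
eef_pos: [571.8, 221.5, 80.0]
ee_rot: [0.0, 0.993, 0.121, 0.001]
force: [-0.6, -1.3, 7.2]
grip_width: 0.686
grip_force: 96.1
```

```bash
python3 -m pendant '0 0 -.03 0;0 0 -.05 0;0 0 -.055 0;0 0 0 .155;0 0 0 .155;0 0 0 .155;-.005 .0507 0 0;-.005 .0507 0 0;-.005 .0507 0 0;-.005 .0507 0 0' && python3 -m pendant '-.005 .0507 0 0;-.005 .0507 0 0;0 0 0 0;0 0 0 0'
python3 - <<'E'
from m import *
w=cap('wrist');f,cx,cy=K(w);s=ctrl.sense()
cv2.imwrite('pics/w10.png',w['color'][:,:,::-1])
print('tcp',s['eef_pos'],inv(s['eef_pos']))
h=cv2.cvtColor(w['color'],cv2.COLOR_RGB2HSV);m=cv2.inRange(h,(4,120,50),(17,255,255))
n,l,st,ce=cv2.connectedComponentsWithStats(m);i=1+st[1:,4].argmax();m=l==i;print(st[i])
for k in(1,1.015):
  for u in(250,277,305):
    v=np.flatnonzero(m[:,u]).min()-.5;print(u,v,inv(ray(w,cx+(u-cx)*k,cy+(v-cy)*k,s['eef_pos'][2]-76)))
for v in range(st[i][1],st[i][1]+12,2): uu=np.flatnonzero(m[v]);print(v,uu.min(),uu.max(),end='; ')
u=277;print([tuple(int(x) for x in h[v,u]) for v in range(150,st[i][1]+3)])
E
```

```text
time_s: 43.58
eef_pos: [506.0, 26.8, 213.8]
ee_rot: [0.0, 0.994, -0.111, 0.001]
force: [0.5, -0.6, -0.2]
grip_width: 0.688
grip_force: 96.8
time_s: 44.08
eef_pos: [474.6, -68.1, 213.5]
ee_rot: [-0.0, 0.994, -0.111, 0.0]
force: [0.1, 0.5, -1.8]
grip_width: 0.69
grip_force: 97.0
tcp [474.71 -67.69 213.4 ] [11.44  0.21]
[  192   207   173   125 17490]
250 208.5 [12.52 17.12]
277 207.5 [13.13  0.29]
305 207.5 [ 13.07 -17.15]
250 208.5 [12.45 17.38]
277 207.5 [13.06  0.29]
305 207.5 [ 13.01 -17.41]
207 323 324; 209 231 327; 211 228 330; 213 225 333; 215 222 335; 217 220 338; [(98, 19, 54), (107, 31, 57), (107, 42, 55), (19, 101, 86), (22, 153, 177), (23, 142, 228), (24, 138, 234), (24, 137, 232), (24, 138, 232), (24, 138, 232), (24, 139, 233), (24, 144, 234), (22, 135, 219), (148, 26, 159), (109, 139, 211), (107, 146, 223), (107, 137, 223), (107, 137, 223), (107, 136, 223), (107, 134, 225), (107, 137, 222), (107, 149, 200), (108, 157, 183), (107, 143, 214), (107, 138, 223), (107, 137, 224), (107, 137, 224), (107, 135, 225), (107, 136, 225), (107, 140, 221), (108, 153, 192), (112, 117, 113), (20, 11, 67), (60, 4, 70), (110, 11, 71), (113, 14, 73), (120, 11, 72), (120, 7, 74), (120, 10, 73), (130, 11, 72), (110, 10, 73), (128, 14, 72), (126, 17, 76), (113, 14, 74), (113, 14, 73), (120, 11, 72), (126, 17, 74), (130, 10, 74), (120, 14, 74), (130, 10, 74), (110, 10, 73), (120, 14, 74), (120, 7, 71), (105, 14, 74), (114, 12, 107), (128, 7, 147), (160, 5, 154), (9, 44, 132), (11, 138, 105), (12, 188, 99)]
```

```bash
python3 -m pendant '.005 .0005 0 0;0 0 .025 0;0 0 .015 0;0 0 0 0' && python3 -m pendant '0 0 .01 0;0 0 .005 0;0 0 0 0' && python3 -m pendant '0 0 .004 0;0 0 0 0' && python3 -m pendant '0 0 .003 0;0 0 0 0'
```

```text
time_s: 44.62
eef_pos: [479.0, -69.6, 172.3]
ee_rot: [-0.0, 0.994, -0.111, -0.001]
force: [0.2, -0.6, -0.9]
grip_width: 0.685
grip_force: 96.9
time_s: 45.0
eef_pos: [479.0, -70.0, 157.8]
ee_rot: [-0.0, 0.994, -0.111, -0.0]
force: [-0.4, -0.3, -1.2]
grip_width: 0.689
grip_force: 96.9
time_s: 45.25
eef_pos: [478.8, -69.9, 153.8]
ee_rot: [-0.0, 0.994, -0.111, -0.001]
force: [-2.9, 1.2, -0.9]
grip_width: 0.69
grip_force: 96.9
time_s: 45.5
eef_pos: [478.7, -69.9, 150.7]
ee_rot: [-0.0, 0.994, -0.111, -0.001]
force: [-4.5, 1.1, -0.7]
grip_width: 0.692
grip_force: 97.0
```

```bash
python3 -m pendant '-.0015 0 0 0;0 0 0 0' && python3 -m pendant '-.001 0 0 0;0 0 0 0' && python3 -m pendant '-.0007 0 0 0;0 0 0 0'
```

```text
time_s: 45.75
eef_pos: [478.0, -69.8, 151.2]
ee_rot: [0.0, 0.994, -0.111, 0.0]
force: [-1.5, 0.5, -0.9]
grip_width: 0.689
grip_force: 96.9
time_s: 46.0
eef_pos: [477.2, -69.7, 151.4]
ee_rot: [0.0, 0.994, -0.111, 0.001]
force: [0.5, 0.5, -0.3]
grip_width: 0.687
grip_force: 96.8
time_s: 46.25
eef_pos: [476.3, -69.4, 151.2]
ee_rot: [0.0, 0.994, -0.111, 0.0]
force: [-0.3, -0.3, -0.7]
grip_width: 0.689
grip_force: 96.8
```

```bash
python3 -m pendant '-.001 0 0 0;0 0 0 0' && python3 -m pendant '-.0007 0 0 0;0 0 0 0' && python3 -m pendant '-.0007 0 0 0;0 0 0 0'
```

```text
time_s: 46.5
eef_pos: [475.4, -69.2, 151.2]
ee_rot: [0.0, 0.994, -0.111, 0.001]
force: [0.8, -1.0, -0.7]
grip_width: 0.681
grip_force: 96.8
time_s: 46.75
eef_pos: [475.0, -69.1, 151.3]
ee_rot: [0.0, 0.994, -0.111, 0.001]
force: [4.4, -0.9, -2.7]
grip_width: 0.688
grip_force: 96.7
time_s: 47.0
eef_pos: [474.6, -69.1, 151.4]
ee_rot: [0.0, 0.994, -0.112, 0.001]
force: [5.7, -1.1, -2.5]
grip_width: 0.684
grip_force: 96.7
```

```bash
python3 -m pendant '.0011 0 0 0;0 0 .002 0;0 0 0 0' && python3 -m pendant '0 0 .002 0;0 0 0 0' && python3 -m pendant '0 0 .002 0;0 0 0 0'&& python3 -m pendant '0 0 .002 0;0 0 0 0'&& python3 -m pendant '0 0 .002 0;0 0 0 0'
```

```text
time_s: 47.38
eef_pos: [475.0, -69.2, 149.1]
ee_rot: [0.0, 0.994, -0.111, 0.0]
force: [4.3, -1.3, -1.2]
grip_width: 0.689
grip_force: 96.8
time_s: 47.62
eef_pos: [475.0, -69.1, 147.0]
ee_rot: [0.0, 0.994, -0.111, 0.0]
force: [4.6, -1.4, -1.4]
grip_width: 0.688
grip_force: 96.8
time_s: 47.88
eef_pos: [475.0, -69.1, 145.0]
ee_rot: [0.0, 0.994, -0.111, 0.0]
force: [5.6, 0.0, -1.2]
grip_width: 0.688
grip_force: 96.8
time_s: 48.12
eef_pos: [475.0, -69.1, 143.0]
ee_rot: [0.0, 0.994, -0.111, 0.0]
force: [5.6, -1.3, -1.2]
grip_width: 0.689
grip_force: 97.0
time_s: 48.38
eef_pos: [475.1, -69.2, 141.2]
ee_rot: [0.0, 0.994, -0.112, 0.0]
force: [4.9, -0.7, 2.3]
grip_width: 0.686
grip_force: 97.3
```

```bash
python3 -m pendant '.0006 0 .002 0;0 0 0 0' && python3 -m pendant '0 0 .002 0;0 0 0 0' && python3 -m pendant '0 0 .002 0;0 0 0 0'&& python3 -m pendant '0 0 .001 0;0 0 0 0;0 0 0 0'
```

```text
time_s: 48.62
eef_pos: [475.3, -69.2, 139.0]
ee_rot: [-0.0, 0.994, -0.111, -0.0]
force: [3.7, -1.5, 2.3]
grip_width: 0.679
grip_force: 97.4
time_s: 48.88
eef_pos: [475.3, -69.2, 137.1]
ee_rot: [-0.0, 0.994, -0.111, -0.0]
force: [3.0, -1.3, 4.4]
grip_width: 0.684
grip_force: 97.5
time_s: 49.12
eef_pos: [475.4, -69.2, 135.2]
ee_rot: [-0.0, 0.994, -0.111, -0.0]
force: [2.6, -1.4, 4.9]
grip_width: 0.685
grip_force: 97.7
time_s: 49.5
eef_pos: [475.5, -69.2, 134.4]
ee_rot: [0.0, 0.994, -0.112, 0.0]
force: [2.3, -1.4, 8.1]
grip_width: 0.685
grip_force: 97.8
```

```bash
for i in 1; do python3 -m pendant '0 0 .001 0;0 0 0 0;0 0 0 0'; done; python3 -m pendant '0 0 .001 0;0 0 0 0;0 0 0 0'
python3 - <<'E'
from m import *
F_=[]
for i in range(4):
    w=cap('wrist');F_.append(ctrl.sense()['force'])
print(np.mean(F_,0),ctrl.sense()['eef_pos'])
cv2.imwrite('pics/w11.png',w['color'][:,:,::-1])
h=cv2.cvtColor(w['color'],cv2.COLOR_RGB2HSV)
for u in(250,277,305):
  L=[]
  for v in range(60,330):
    H,S,V=[int(x) for x in h[v,u]]
    c='O' if 3<H<17 and S>120 else 'Y' if 17<=H<32 and S>90 else 'B' if 100<H<118 and S>110 else 'k' if V<65 else 'W' if V>190 else 'd'
    if L and L[-1][0]==c: L[-1][2]=v
    else: L.append([c,v,v])
  print(u,' '.join(f'{c}{a}-{b}' for c,a,b in L))
E
```

```text
time_s: 49.88
eef_pos: [475.5, -69.2, 133.5]
ee_rot: [0.0, 0.994, -0.112, 0.0]
force: [2.7, -1.6, 8.9]
grip_width: 0.688
grip_force: 97.9
time_s: 50.25
eef_pos: [475.4, -69.2, 132.6]
ee_rot: [0.0, 0.994, -0.112, 0.0]
force: [1.6, -1.3, 9.1]
grip_width: 0.684
grip_force: 98.0
[ 1.23 -1.23  8.53] [475.45 -69.26 132.57]
250 d60-90 W91-97 d98-104 Y105-113 d114-116 k117-117 d118-118 W119-162 d163-166 W167-168 d169-170 k171-178 Y179-191 W192-192 d193-193 B194-217 d218-218 O219-255 k256-257 d258-258 O259-261 k262-264 O265-268 k269-271 d272-272 O273-329
277 d60-89 W90-162 d163-169 k170-177 Y178-191 d192-192 B193-216 d217-217 O218-255 k256-257 O258-261 k262-264 O265-268 k269-271 O272-329
305 d60-89 W90-162 d163-169 k170-177 Y178-191 d192-192 B193-216 d217-217 O218-254 k255-256 d257-257 O258-260 k261-263 d264-264 O265-267 k268-271 O272-329
```

Run:
```python
from m import *
w=cap('wrist');f,cx,cy=K(w)
for k in(1,1.015):
    x=lambda v,z: inv(ray(w,277,cy+(v-cy)*k,z))[0]
    print(k,'yf',x(177.5,107.8),'yn',x(192,109.1),'core',x(162.7,115),'blueEnd',x(217.2,111.5))
w0=cv2.imread('pics/w5.png');h=cv2.cvtColor(w0,cv2.COLOR_BGR2HSV)
# w5 pose: same camera-tool offset; translate
s=ctrl.sense()['eef_pos'];d=dict(w);d['pose']=w['pose'].copy();d['pose'][:3,3]+=np.array([503.7,-74.2,182.4])-s
print([ (v,*map(int,h[v,277])) for v in range(175,225)])
for k in(1,1.015):
    x=lambda v,z: inv(ray(d,277,cy+(v-cy)*k,z))[0]
    print(k,'yn',x(219.4,109.1))
    print({v:round(x(v,115),2) for v in range(190,200)})
```

```text
1 yf 45.02262867800653 yn 38.38458304281548 core 53.33946435916361 blueEnd 26.769092664276183
1.015 yf 45.192195629101995 yn 38.45156862921557 core 53.59686084713858 blueEnd 26.650096589033115
[(175, 60, 3, 241), (176, 48, 5, 234), (177, 43, 8, 224), (178, 39, 13, 201), (179, 38, 15, 134), (180, 41, 17, 119), (181, 43, 13, 177), (182, 45, 9, 220), (183, 53, 4, 235), (184, 80, 3, 243), (185, 90, 4, 245), (186, 102, 5, 246), (187, 105, 6, 247), (188, 103, 7, 248), (189, 105, 6, 247), (190, 100, 6, 246), (191, 90, 3, 239), (192, 50, 7, 228), (193, 42, 13, 194), (194, 40, 14, 113), (195, 120, 8, 32), (196, 100, 43, 18), (197, 120, 22, 23), (198, 110, 32, 24), (199, 80, 35, 22), (200, 0, 20, 25), (201, 90, 8, 33), (202, 120, 5, 47), (203, 100, 14, 53), (204, 90, 20, 52), (205, 108, 24, 53), (206, 103, 32, 55), (207, 110, 30, 51), (208, 19, 113, 86), (209, 22, 162, 167), (210, 23, 148, 217), (211, 24, 140, 227), (212, 24, 140, 226), (213, 24, 139, 225), (214, 24, 141, 225), (215, 24, 141, 225), (216, 24, 142, 226), (217, 24, 141, 226), (218, 23, 133, 217), (219, 22, 98, 179), (220, 15, 31, 116), (221, 120, 20, 75), (222, 120, 12, 66), (223, 120, 11, 68), (224, 105, 15, 68)]
1 yn 35.97844267369058
{190: np.float64(56.41), 191: np.float64(55.8), 192: np.float64(55.19), 193: np.float64(54.58), 194: np.float64(53.96), 195: np.float64(53.35), 196: np.float64(52.73), 197: np.float64(52.12), 198: np.float64(51.5), 199: np.float64(50.88)}
1.015 yn 35.79926903403195
{190: np.float64(56.51), 191: np.float64(55.89), 192: np.float64(55.27), 193: np.float64(54.65), 194: np.float64(54.03), 195: np.float64(53.41), 196: np.float64(52.78), 197: np.float64(52.16), 198: np.float64(51.53), 199: np.float64(50.9)}
```

```bash
python3 -c "
from rig import ctrl
print(ctrl.sense()['force'],ctrl.sense()['time_s']);print(ctrl.finish_job())"
```

```text
[ 0.87338397 -1.62540004  9.1938999 ] 50.5
the job is handed in; nothing more can be done
None
```

I loaded the clamp and handed it in at 50.5 s: the cassette is on the seal with two spacers in front, and the gripper still holds the wedge down with about 9 N. The seal is in by roughly 2 to 2.9 mm, and a little under half of the taper is behind the front plate. The gap measured about 20.6 mm (estimates 19 to 22 mm), close to the 20 mm limit between one and two spacers. The stack also tipped forward onto the front plate once while I was loading it; I pushed it back and it sat square before the wedge went in.

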